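# Lay out the slab glass on its pattern cards

### The job

Pick out the four green glass pieces that have an outline on one of the white pattern cards (large disc, small disc, square, bar) and lay each one flat on its own card, centred in its outline and turned to match it. Set the glass down gently, since it chips if it is dropped, and leave the triangular offcut and the copper foil roll where they lie.

Things in the scene. Friction and masses are not known exactly. Their poses are not given: they have to be found in the camera images.
- glass_disc_large: Loose piece of thick slab glass, bottle green, 22 mm thick, lying flat: the large round disc, 60 mm in diameter. Origin: centre of its underside; z up.
- glass_disc_small: Loose piece of thick slab glass, bottle green, 22 mm thick, lying flat: the small round disc, 36 mm in diameter. Origin: centre of its underside; z up.
- glass_square: Loose piece of thick slab glass, bottle green, 22 mm thick, lying flat: the square, 46 x 46 mm. Origin: centre of its underside; z up. x and y along its sides.
- glass_bar: Loose piece of thick slab glass, bottle green, 22 mm thick, lying flat: the bar, 72 mm long (its x) by 28 mm wide (its y). Origin: centre of its underside; z up.
- card_disc_large: White pattern card, 92 x 92 mm and 4 mm thick, fixed flat on the bench, with a thin black outline (line 3 mm wide) drawn at its centre: a large circle, 62 mm in diameter inside the line, for the large disc. Origin: centre of the card's underside (its top is 4 mm above it); x and y along the card's edges, z up.
- card_disc_small: White pattern card, 92 x 92 mm and 4 mm thick, fixed flat on the bench, with a thin black outline (line 3 mm wide) drawn at its centre: a small circle, 38 mm in diameter inside the line, for the small disc. Origin: centre of the card's underside (its top is 4 mm above it); x and y along the card's edges, z up.
- card_square: White pattern card, 92 x 92 mm and 4 mm thick, fixed flat on the bench, with a thin black outline (line 3 mm wide) drawn at its centre: a square, 48 x 48 mm inside the line, its sides along the card's edges, for the square piece. Origin: centre of the card's underside (its top is 4 mm above it); x and y along the card's edges, z up.
- card_bar: White pattern card, 92 x 92 mm and 4 mm thick, fixed flat on the bench, with a thin black outline (line 3 mm wide) drawn at its centre: a long rectangle, 74 mm along the card's x by 30 mm along its y inside the line, for the bar. Origin: centre of the card's underside (its top is 4 mm above it); x and y along the card's edges, z up.
- offcut: Bystander: loose triangular offcut of the same green glass, 22 mm thick, equal sides of about 62 mm (corners 36 mm from the centre), lying flat. No card bears its shape. Origin: centre of its underside.
- foil_roll: Bystander: loose roll of copper foil lying flat, a ring 68 mm across with a 38 mm hole, 20 mm high. Origin: centre of its underside.

How it is judged:
By the outcome, as a careful person would: the job done as asked, in the order asked, and still so for the second after the job is handed in, with the robot touching nothing.
It also fails if it takes over 90 s, if anything falls off the work surface, if the arm or the gripper's body presses on something with over 40 N, if the wrist force passes 120 N, or if a joint passes its speed limit or range.

### The arm

A 6-joint arm with a two-finger parallel gripper is mounted at the origin on the work surface. World frame = base frame: x ahead of the robot, y to its left, z up, the work surface at z = 0. Lengths are in m, angles in rad, forces in N, time in s.
With the tool pointing down it reaches from about 0.25 to 0.725 m from the base axis. Payload 4 kg.
Tool frame: the origin (TCP) lies midway between the tips of the shut fingers; the grasp point (between the pads) lies 19 mm behind it; z points along the fingers, y is the line along which they close (so a half turn about z gives the same grasp; the last joint's range is limited). The gripper opens to 85 mm and grips with 20 to 120 N. Pads are 22 mm wide; open, the fingers measure 114 mm over their backs; the gripper's body (76 mm by 85 mm) begins 54 mm behind the grasp point. The pads swing forward as they close: fully open they stand 13 mm farther back than shut.
Start: joints at [-1.293, 0.241, 0.005, 1.335, 0, 1.571], TCP at [0.137, -0.481, 0.197] pointing down, gripper open.
Joint ranges: [-2.72, 2.72], [-1.05, 1.87], [-1.09, 1.28], [-1.99, 2.15], [-1.42, 1.44], [-3.14, 3.14]. Speed limits (rad/s): [2.79, 2.79, 3.14, 3.14, 3.14, 3.14].

### API

Orientations are given as a unit quaternion [x, y, z, w].
In Python, from workcell import bot gives the robot as it stands. The module is installed in compiled form; this text tells all that it offers.
- The arm moves only by the tool jog_arm, never from a script. Its argument "deltas" is a list of rows, each an object with "fingers": the opening, from 0 (shut) to 1 (fully open); "delta_pos": the shift along the tool's x, y, z normalised to -1 to 1, where 1 is 300 mm, a list of three; "yaw": the turn about the tool's z normalised to -1 to 1, where 1 is pi/4 rad. A call has 1 to 12 rows; each row is the pose to reach, as a shift and turn from the pose commanded when the call began, along the tool's axes at that moment; what a row does not reach only later rows make up. A row lasts 1/10 s, in which the tool goes at most 50 mm and 8.59 degrees, less where a joint would pass 70% of its speed; a pose out of reach is approached as far as the arm can. A call with a number of a shift or a turn outside -1 to 1 is refused whole. A call with a gripper value outside its range is refused whole. The fingers move at their own pace and stop on an object; the grip force is fixed at half the most. Time passes only in rows, so rows that repeat a pose let the fingers close. It gives the time, the measured TCP pose, the force, the opening and the grip force at its end, in the units of the state.
- bot.get_obs(): the state, without advancing time (a new reading comes with each control period).
- bot.camera(name): name is "side" or "top"; returns a dict with "image" (384x512x3 uint8, red, green, blue), "range_z" (384x512 float32, m along the optical axis (not along the pixel's ray), 0 where there is no reading), "fx", "fy", "cx", "cy" (pixels), "rvec" (rotation vector, rad) and "tvec" (3), from world to camera coordinates, as OpenCV has them. Camera axes: x right, y down, z forward; pixel columns grow to the right and rows downward; lengths in m; the calibration is good to about 2 mm. A picture is of the moment at which its call begins.
- bot.job_done(): hands the job in; it is judged then, once.
The state is a dict: "clock": time; "joint_pos": joint angles; "joint_vel": joint speeds; "tau": joint torques, N m; "eef_pos": TCP position; "tool_rot": TCP orientation; "ft_force": force on the tool from outside, world axes, zero at the start; "ft_torque": the same for the moment, N m; "grip_width": finger opening in m; "grasp_force": force on a finger pad.
Only numpy, scipy, OpenCV 4.12 (cv2) and the standard library are available. Lean on these libraries where they do the work, as an engineer would, in place of code of your own. Each camera call takes 0.05 s, during which the arm holds its last target. There are 200 camera calls.

## Working session

There is one attempt and no reset: what is moved stays moved. The work goes in short steps, Python scripts to look and compute and a tool call to move; the robot and the scene stay as the last step left them, time stands still between calls to the robot, and variables do not carry over. Pictures are saved under pics/ and viewed, at most 14 in all, crops included, and the job is handed in when it is done.

Besides the shell and the picture viewer there is one more tool, called after "Call:" in YAML: its name, and indented under it one key for each argument. jog_arm: Moves the arm, as the interface text tells. Scaled input: -1 to 1 covers 300 mm each way for a shift and pi/4 rad each way for a turn. Its arguments: {"type":"object","properties":{"deltas":{"type":"array","items":{"type":"object","properties":{"fingers":{"type":"number"},"delta_pos":{"type":"array","items":{"type":"number"}},"yaw":{"type":"number"}}}}},"required":["deltas"]}

```bash
mkdir -p pics; cat > h.py <<'E'
import numpy as np, cv2
from workcell import bot
def snap(n,f=None):
    c=bot.camera(n)
    if f: cv2.imwrite('pics/'+f,cv2.cvtColor(c['image'],cv2.COLOR_RGB2BGR))
    return c
def ray(c,uv,z):
    R=cv2.Rodrigues(np.array(c['rvec'],float))[0];t=np.array(c['tvec'],float).ravel()
    uv=np.atleast_2d(uv).astype(float)
    d=np.c_[(uv[:,0]-c['cx'])/c['fx'],(uv[:,1]-c['cy'])/c['fy'],np.ones(len(uv))]@R
    o=-R.T@t
    return o+d*((z-o[2])/d[:,2])[:,None]
E
python3 - <<'E'
from h import *
for n in('top','side'):
    c=snap(n,n+'0.png'); R=cv2.Rodrigues(np.array(c['rvec'],float))[0]; print(n,c['fx'],-R.T@np.array(c['tvec']).ravel(),R[2])
o=bot.get_obs();print(o)
E
```

```text
top 409.2036152010626 [ 0.33576551 -0.01228173  1.09958574] [ 0.17583578  0.01101532 -0.98435788]
side 366.86163313257055 [0.15869701 0.64166837 0.56031619] [ 0.41685855 -0.71885983 -0.55629983]
{'clock': 0.1, 'joint_pos': array([-1.29300768e+00,  2.41363215e-01,  3.84860415e-03,  1.33520109e+00,
        1.75286476e-05,  1.57084263e+00]), 'joint_vel': array([-0.00033195, -0.00253854,  0.00087187,  0.00179205,  0.00057415,
       -0.00056712]), 'tau': array([ 3.18442635e-04, -3.73137188e+01,  2.53009915e+01,  1.08528428e-02,
        8.61031003e-05, -2.07178488e-07]), 'eef_pos': array([ 0.13694579, -0.48021757,  0.19618532]), 'tool_rot': array([ 9.90372430e-01,  1.38425173e-01, -1.24208909e-04, -9.51654615e-04]), 'ft_force': array([ 0.30932502,  0.34722078, -0.26255334]), 'ft_torque': array([0.02242803, 0.02022398, 0.04713243]), 'grasp_force': 0.0, 'grip_width': 0.08503725590194323}
```

View pics/top0.png

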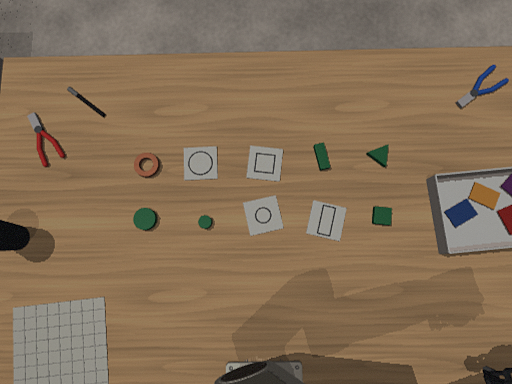

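View pics/side0.png

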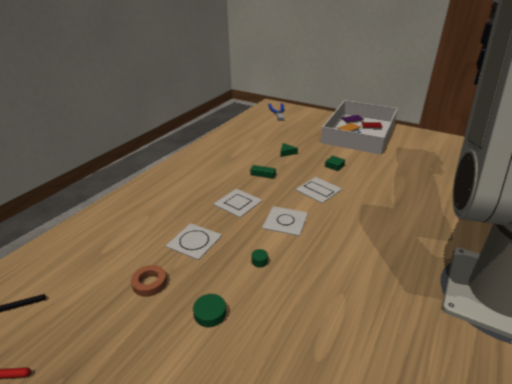

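The top view shows the large disc at (145,219), small disc (205,222), square (382,216) and bar (322,157). The cards are at (200,163) large, (265,163) square, (263,215) small and (326,220) bar. The side view shows the same layout unobstructed.

```bash
cat >> h.py <<'E'
def world(c):
    R=cv2.Rodrigues(np.array(c['rvec'],float))[0];t=np.array(c['tvec'],float).ravel()
    v,u=np.mgrid[:384,:512];Z=c['range_z']
    return (np.dstack([(u-c['cx'])/c['fx']*Z,(v-c['cy'])/c['fy']*Z,Z])-t)@R
def blobs(c,kind):
    hsv=cv2.cvtColor(c['image'],cv2.COLOR_RGB2HSV);P=world(c)
    if kind=='green': m=cv2.inRange(hsv,(65,110,25),(95,255,255))
    else: m=cv2.inRange(hsv,(0,0,140),(179,45,255))
    m[(P[...,0]<.2)|(P[...,0]>.65)|(abs(P[...,1])>.5)]=0
    cs=cv2.findContours(m,cv2.RETR_EXTERNAL,cv2.CHAIN_APPROX_NONE)[0]
    out=[]
    for k in cs:
        if cv2.contourArea(k)<60: continue
        f=np.zeros_like(m);cv2.drawContours(f,[k],-1,255,-1); out.append((k,f>0))
    return out,P
def rect(xy):
    (a,b),(w,h),g=cv2.minAreaRect((np.asarray(xy)[:,:2]*1000).astype(np.float32))
    return np.round([a,b,w,h,g],1)
E
python3 - <<'E'
from h import *
for n in('top','side'):
    c=snap(n)
    for kind,z in(('green',.022),('white',.004)):
        bs,P=blobs(c,kind)
        for k,f in bs:
            W=P[f]; zz=W[:,2]*1000
            fv,fu=np.nonzero(f); uv=np.c_[fu,fv]
            q=ray(c,uv,z)
            print(n,kind,uv.mean(0).round(1),'cent@z',(q.mean(0)*1000).round(1)[:2],'rect',rect(ray(c,k[:,0],z)),'z pct',np.percentile(zz,[5,50,95]).round(1), 'V',c['image'][f].mean(1).std().round(1), 'top', (W[zz>18.5].mean(0)*1000).round(1) if kind=='green' else '', rect(W[zz>18.5]) if kind=='green' else '')
E
```

```text
top green [204.8 221.6] cent@z [451.5 147.9] rect [451.8 147.4  32.3  31.5  44.9] z pct [17.7 21.9 25.7] V 8.2 top [451.7 147.7  22.3] [450.6 147.5  32.   31.6  88.7]
top green [144.4 218.4] cent@z [462.7 308.7] rect [463.2 309.5  57.2  55.   64.6] z pct [18.1 21.7 24.6] V 7.7 top [462.5 308.1  25. ] [393.5 167.7 374.   55.1  63.8]
top green [381.6 215.5] cent@z [ 459.8 -319.1] rect [ 460.1 -317.6   47.2   45.1   85.9] z pct [17.8 22.2 25.3] V 8.7 top [ 459.2 -318.9   26.2] [ 414.6 -175.1   53.7  357.8   17.3]
top green [321.7 157.5] cent@z [ 620.5 -168.1] rect [ 621.1 -168.3   63.1   29.    12.6] z pct [17.1 21.9 25.2] V 10.7 top [ 617.8 -167.6   32.2] [ 485.9 -108.8   54.3  352.8   66. ]
top green [379.5 155. ] cent@z [ 624.4 -324.6] rect [ 624.9 -318.2   49.9   57.2   80.6] z pct [14.  22.  25.5] V 12.0 top [ 626.1 -325.9   22.4] [ 627.1 -318.6   49.4   53.5   79.7]
top white [ 87.5 316. ] cent@z [212.9 453.6] rect [212.5 454.   24.7  26.1   7.1] z pct [-1.3  1.7  4.5] V 2.2 top  
top white [ 75.8 311.1] cent@z [225.7 484.9] rect [226.6 484.4  53.8  26.1   3.8] z pct [-1.3  2.   5
[... 1851 characters left out ...]
e white [193.7 239.7] cent@z [616.9 164.7] rect [616.9 165.5  57.5  55.6  29.6] z pct [3.9 5.3 6.9] V 4.8 top  
side white [197.1 242.8] cent@z [603.4 168.8] rect [611.6 164.9  79.3  91.7   2. ] z pct [2.7 4.3 5.9] V 6.4 top  
side white [285.2 220.2] cent@z [467.1  -3.9] rect [468.4  -5.6  90.8  91.   11.8] z pct [3.2 4.8 6.7] V 13.3 top  
side white [238.6 202.2] cent@z [608.7 -12. ] rect [611.6 -12.7  92.1  86.6  83.2] z pct [3.3 5.  7. ] V 15.0 top  
side white [311.5 193.5] cent@z [ 458.2 -143.9] rect [ 459.9 -144.4   27.3   90.    72.8] z pct [3.3 4.9 6.4] V 7.5 top  
side white [322.3 186.2] cent@z [ 446.6 -193.4] rect [ 447.  -193.4   56.3   88.4   73.9] z pct [3.8 5.6 7.3] V 8.3 top
```

```bash
sed -i 's/>.65)/>.70)/; s/(0,0,140),(179,45,255)/(0,0,110),(179,60,255)/; s/(65,110,25)/(65,90,15)/' h.py
cat > m.py <<'E'
from h import *
def measure(n,c):
    S=8 if n=='top' else 8
    for kind,z in(('green',.011),('white',.004)):
        for k,f in blobs(c,kind)[0]:
            fv,fu=np.nonzero(f); uv=np.c_[fu,fv]
            q=ray(c,uv,z)*1000; p=q.mean(0)[:2]
            if abs(p[1])>400: continue
            s=f'{n} {kind} sil {p.round(1)} rect {rect(ray(c,k[:,0],z))}'
            e=q[:,:2]-p; w=np.cov(e.T); s+=f' PCA {np.degrees(.5*np.arctan2(2*w[0,1],w[0,0]-w[1,1])):.1f}'
            if kind=='white':
                g=c['image'].astype(float).mean(2); fe=cv2.erode(f.astype(np.uint8),np.ones((3,3)))>0
                fv,fu=np.nonzero(fe); w=np.clip(np.percentile(g[fe],80)-12-g[fe],0,None)
                q=ray(c,np.c_[fu,fv],z)[:,:2]*1000; m=(q*w[:,None]).sum(0)/w.sum(); C=np.cov((q-m).T,aweights=w)
                s+=f' OUTLINE {m.round(1)} PCA {np.degrees(.5*np.arctan2(2*C[0,1],C[0,0]-C[1,1])):.1f}'
            print(s)
if __name__=='__main__':
    for n in('top','side'): measure(n,snap(n))
E
python3 m.py
```

```text
top green sil [452.6 149.6] rect [451.7 149.1  32.4  32.2  89. ] PCA 68.6
top green sil [463.8 311.6] rect [463.9 311.7  57.1  56.6   1.7] PCA 64.0
top green sil [ 461.1 -321.8] rect [ 461.4 -320.7   47.6   45.6   85.9] PCA 84.7
top green sil [ 627.2 -327.6] rect [ 620.8 -330.    51.7   61.2   19.8] PCA -39.1
top green sil [ 627.7 -168.9] rect [ 627.7 -169.1   71.7   29.3   12.6] PCA 11.6
top white sil [ 451.6 -175.1] rect [ 452.  -174.9   92.8   93.3   75.8] PCA -6.3 OUTLINE [ 451.9 -174.9] PCA -14.3
top white sil [468.5  -5.5] rect [468.8  -5.6  92.9  93.   12.1] PCA -6.2 OUTLINE [468.7  -5.7] PCA -78.4
top white sil [616.6 164.8] rect [617.1 163.9  93.4  91.1   1. ] PCA -4.3 OUTLINE [615.7 163.8] PCA 74.4
top white sil [612.5 -12.6] rect [612.8 -12.6  92.   93.3  82.4] PCA -2.1 OUTLINE [612.6 -12.3] PCA 88.1
side green sil [463.3 310.1] rect [464.6 309.9  55.3  68.4  34.8] PCA -46.9
side green sil [452.1 147.5] rect [452.6 146.7  28.2  45.7  29.6] PCA -58.1
side green sil [ 627.  -172.5] rect [ 628.  -172.4   71.9   48.2   11.6] PCA 3.1
side green sil [ 460.4 -325.7] rect [ 460.6 -326.7   65.9   50.5   82.7] PCA -76.7
side green sil [ 625.2 -333.6] rect [ 623.6 -336.4   42.9   65.3   27.3] PCA -64.5
side white sil [614.7 167.7] rect [615.8 165.6  94.2  94.5   2.1] PCA 21.6 OUTLINE [613. 168.] PCA 50.6
side white sil [466.7  -2.9] rect [467.8  -4.9  93.7  95.   12.1] PCA -82.5 OUTLINE [466.7  -2.7] PCA -0.0
side white sil [611.  -10.2] rect [611.7 -12.2  96.1  94.2  82.6] PCA -66.4 OUTLINE [608.9  -9. ] PCA 38.8
side white sil [ 449.7 -173.3] rect [ 450.3 -175.3   92.9   93.5   75.1] PCA -60.7 OUTLINE [ 447.4 -171.4] PCA -10.0
```

```bash
cat > go.py <<'E'
from h import *
import sys
from scipy.spatial.transform import Rotation as Ro
o=bot.get_obs();R=Ro.from_quat(o['tool_rot']).as_matrix();p=o['eef_pos']
th=np.degrees(np.arctan2(R[1,0],R[0,0]))
print('t',round(o['clock'],2),'p',(p*1000).round(1),'th',round(th,2),'q',np.degrees(o['joint_pos']).round(0),'F',o['ft_force'].round(1),'w',round(o['grip_width']*1000,1),'g',round(o['grasp_force'],1))
if len(sys.argv)>4:
    x,y,z,t=map(float,sys.argv[1:5]); d=np.array([x,y,z])/1000-p
    print('delta',(R.T@d/.3).round(4),'yaw',round(-((t-th+180)%360-180)/45,4))
E
python3 go.py 410 -220 200 0
```

```text
t 0.3 p [ 137.1 -480.6  196.7] th 15.92 q [-74.  14.   0.  77.  -0.  90.] F [ 1.  -0.2 -0.2] w 85.4 g 0.0
delta [ 1.1131 -0.5858 -0.0106] yaw 0.3537
```

Call:
jog_arm:
  deltas:
    - {"delta_pos": [0.95, -0.59, 0], "yaw": 0.354, "fingers": 1}
    - {"delta_pos": [0.95, -0.59, 0], "yaw": 0.354, "fingers": 1}
    - {"delta_pos": [0.95, -0.59, 0], "yaw": 0.354, "fingers": 1}
    - {"delta_pos": [0.95, -0.59, 0], "yaw": 0.354, "fingers": 1}
    - {"delta_pos": [0.95, -0.59, 0], "yaw": 0.354, "fingers": 1}
    - {"delta_pos": [0.95, -0.59, 0], "yaw": 0.354, "fingers": 1}
    - {"delta_pos": [0.95, -0.59, 0], "yaw": 0.354, "fingers": 1}

```text
clock: 1.0
eef_pos: [0.3639, -0.2305, 0.1972]
tool_rot: [1.0, 0.0, 0.0, 0.0]
ft_force: [0.0, -0.2, 0.2]
grip_width: 0.0855
grasp_force: 0.0
```

```bash
python3 go.py 440 60 150 0;python3 go.py 440 60 150 90
```

```text
t 1.0 p [ 363.9 -230.5  197.2] th 0.03 q [-32.   6.  -9.  75.   0. 148.] F [ 0.  -0.2  0.2] w 85.5 g 0.0
delta [ 0.2541 -0.9683  0.1574] yaw 0.0007
t 1.0 p [ 363.9 -230.5  197.2] th 0.03 q [-32.   6.  -9.  75.   0. 148.] F [ 0.  -0.2  0.2] w 85.5 g 0.0
delta [ 0.2541 -0.9683  0.1574] yaw -1.9993
```

Call:
jog_arm:
  deltas:
    - {"delta_pos": [0.25, -0.97, 0.15], "yaw": -1, "fingers": 1}
    - {"delta_pos": [0.25, -0.97, 0.15], "yaw": -1, "fingers": 1}
    - {"delta_pos": [0.25, -0.97, 0.15], "yaw": -1, "fingers": 1}
    - {"delta_pos": [0.25, -0.97, 0.15], "yaw": -1, "fingers": 1}
    - {"delta_pos": [0.25, -0.97, 0.15], "yaw": -1, "fingers": 1}
    - {"delta_pos": [0.25, -0.97, 0.15], "yaw": -1, "fingers": 1}
    - {"delta_pos": [0.25, -0.97, 0.15], "yaw": -1, "fingers": 1}

```text
clock: 1.7
eef_pos: [0.4382, 0.0634, 0.1512]
tool_rot: [0.922, 0.386, 0.0, -0.001]
ft_force: [-0.6, -1.2, 0.6]
grip_width: 0.0855
grasp_force: 0.0
```

```bash
python3 go.py 464 311.5 90 90
```

```text
t 1.7 p [438.2  63.4 151.2] th 45.47 q [  8.   9. -13.  68.   0. 143.] F [-0.6 -1.2  0.6] w 85.5 g 0.0
delta [ 0.6497 -0.5183  0.2052] yaw -0.9895
```

Call:
jog_arm:
  deltas:
    - {"delta_pos": [0.65, -0.52, 0.2], "yaw": -0.99, "fingers": 1}
    - {"delta_pos": [0.65, -0.52, 0.2], "yaw": -0.99, "fingers": 1}
    - {"delta_pos": [0.65, -0.52, 0.2], "yaw": -0.99, "fingers": 1}
    - {"delta_pos": [0.65, -0.52, 0.2], "yaw": -0.99, "fingers": 1}
    - {"delta_pos": [0.65, -0.52, 0.2], "yaw": -0.99, "fingers": 1}
    - {"delta_pos": [0.65, -0.52, 0.2], "yaw": -0.99, "fingers": 1}
    - {"delta_pos": [0.65, -0.52, 0.2], "yaw": -0.99, "fingers": 1}
    - {"delta_pos": [0.65, -0.52, 0.2], "yaw": -0.99, "fingers": 1}

```text
clock: 2.5
eef_pos: [0.4653, 0.3053, 0.092]
tool_rot: [0.711, 0.703, -0.001, 0.0]
ft_force: [-0.9, -1.4, 0.1]
grip_width: 0.0853
grasp_force: 0.0
```

```bash
python3 go.py 464 311 2 90; python3 - <<'E'
from h import *
c=snap('side'); s=c['image'][200:384,100:340]
cv2.imwrite('pics/s1.png',cv2.resize(cv2.cvtColor(s,cv2.COLOR_RGB2BGR),None,fx=2.5,fy=2.5))
E
```

```text
t 2.5 p [465.3 305.3  92. ] th 89.41 q [ 33.  24.  -1.  65.  -0. 124.] F [-0.9 -1.4  0.1] w 85.3 g 0.0
delta [ 0.0193 -0.0042  0.3001] yaw -0.0131
```

View pics/s1.png

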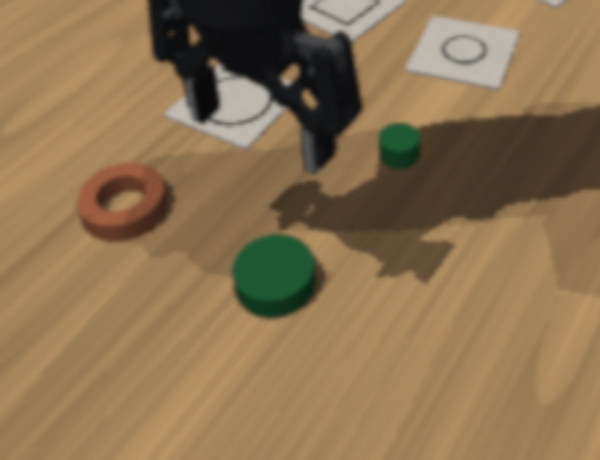

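The gripper hangs over the large disc (crop 275,275) with the fingers straddling it, so I descend and close.

Call:
jog_arm:
  deltas:
    - {"delta_pos": [0.02, -0.004, 0.16], "yaw": -0.013, "fingers": 1}
    - {"delta_pos": [0.02, -0.004, 0.3], "yaw": -0.013, "fingers": 1}
    - {"delta_pos": [0.02, -0.004, 0.3], "yaw": -0.013, "fingers": 1}
    - {"delta_pos": [0.02, -0.004, 0.3], "yaw": -0.013, "fingers": 1}
    - {"delta_pos": [0.02, -0.004, 0.3], "yaw": -0.013, "fingers": 0.5}
    - {"delta_pos": [0.02, -0.004, 0.3], "yaw": -0.013, "fingers": 0.5}
    - {"delta_pos": [0.02, -0.004, 0.3], "yaw": -0.013, "fingers": 0.5}
    - {"delta_pos": [0.02, -0.004, 0.3], "yaw": -0.013, "fingers": 0.5}

```text
clock: 3.35
eef_pos: [0.4649, 0.3132, 0.0033]
tool_rot: [0.706, 0.708, 0.001, 0.0]
ft_force: [-0.5, -0.4, -0.3]
grip_width: 0.0429
grasp_force: 0.0
```

```bash
python3 go.py 464 311 60 90; python3 m.py | grep green
```

```text
t 3.35 p [464.9 313.2   3.3] th 90.12 q [ 34.  29.  -8.  53.  -0. 124.] F [-0.5 -0.4 -0.3] w 42.9 g 0.0
delta [-0.0072 -0.0028 -0.1892] yaw 0.0027
top green sil [452.4 149.9] rect [452.3 149.7  32.6  33.7  44.9] PCA 85.6
top green sil [464.9 305.5] rect [464.1 306.3  57.3  45.8   1.7] PCA 18.7
top green sil [ 461.1 -321.8] rect [ 461.4 -320.7   47.6   45.6   85.9] PCA 84.7
top green sil [ 627.3 -327.3] rect [ 620.9 -329.6   52.1   61.2   18.9] PCA -66.3
top green sil [ 627.7 -168.9] rect [ 627.7 -169.1   71.7   29.3   12.6] PCA 11.6
side green sil [463.8 313.3] rect [465.3 309.   55.3  70.7  34.8] PCA -28.9
side green sil [451.6 148.4] rect [451.9 147.9  28.2  48.6  29.6] PCA -58.5
side green sil [ 627.3 -172.5] rect [ 628.1 -172.6   71.3   48.3   13.4] PCA 4.2
side green sil [ 460.5 -325.9] rect [ 460.6 -326.7   65.9   50.5   82.7] PCA -77.4
side green sil [ 625.  -333.5] rect [ 623.6 -335.9   42.6   65.5   25.6] PCA -66.2m.py:14: RuntimeWarning: invalid value encountered in divide
  q=ray(c,np.c_[fu,fv],z)[:,:2]*1000; m=(q*w[:,None]).sum(0)/w.sum(); C=np.cov((q-m).T,aweights=w)
Traceback (most recent call last):
  File "m.py", line 18, in <module>
    for n in('top','side'): measure(n,snap(n))
                            ~~~~~~~^^^^^^^^^^^
  File "m.py", line 14, in measure
    q=ray(c,np.c_[fu,fv],z)[:,:2]*1000; m=(q*w[:,None]).sum(0)/w.sum(); C=np.cov((q-m).T,aweights=w)
                                                                          ~~~~~~^^^^^^^^^^^^^^^^^^^^
ZeroDivisionError: Weights sum to zero, can't be normalized
```

```bash
python3 - <<'E'
from h import *
c=snap('side'); s=c['image'][240:350,140:290]
cv2.imwrite('pics/s2.png',cv2.resize(cv2.cvtColor(s,cv2.COLOR_RGB2BGR),None,fx=4,fy=4,interpolation=cv2.INTER_CUBIC))
E
```

```text
(no output)
```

View pics/s2.png

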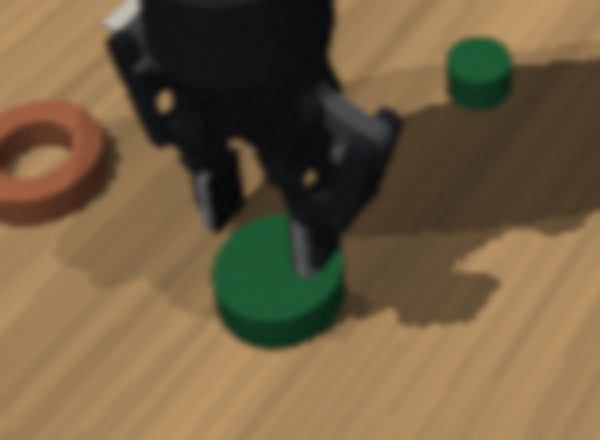

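The crop shows the fingertips at about (220,228) and (305,277), passing above the disc rather than around it, so the tips sit higher than the reported TCP implies.

```bash
python3 - <<'E'
from h import *
c=snap('side');P=world(c)
for z in(0,.02,.03,.04,.05): print(z,(ray(c,[[205.6,303],[195,297],[216,308]],z)*1000).round(0)[:,:2].tolist())
for (u,v) in((193,293),(194,295),(215,300),(215,305),(214,308)): print(u,v,(P[v,u]*1000).round(0))
t=snap('top');P=world(t)
hsv=cv2.cvtColor(t['image'],cv2.COLOR_RGB2HSV)
Q=P[190:245,120:180]; print('min heights over disc', [(np.percentile(Q[(Q[...,2]>.026)&(abs(Q[...,0]-.465)<.05)&(abs(Q[...,1]-.312)<.05)][:,2],k)*1000).round(0) for k in(0,5,20)])
print(bot.get_obs()['eef_pos'])
E
```

```text
0 [[485.0, 294.0], [512.0, 293.0], [461.0, 294.0]]
0.02 [[473.0, 307.0], [499.0, 305.0], [450.0, 307.0]]
0.03 [[468.0, 313.0], [493.0, 312.0], [445.0, 313.0]]
0.04 [[462.0, 319.0], [487.0, 318.0], [439.0, 319.0]]
0.05 [[456.0, 325.0], [480.0, 324.0], [434.0, 325.0]]
193 293 [486. 322.  55.]
194 295 [486. 320.  48.]
215 300 [437. 323.  66.]
215 305 [436. 324.  55.]
214 308 [441. 323.  44.]
min heights over disc [np.float64(26.0), np.float64(77.0), np.float64(110.0)]
[0.46417143 0.31278269 0.00205897]
```

Call:
jog_arm:
  deltas:
    - {"delta_pos": [0, 0, 0], "yaw": 0, "fingers": 1}
    - {"delta_pos": [0, 0, 0], "yaw": 0, "fingers": 1}
    - {"delta_pos": [0, 0, 0], "yaw": 0, "fingers": 1}
    - {"delta_pos": [0, 0, 0], "yaw": 0, "fingers": 1}
    - {"delta_pos": [0, 0, 0.02], "yaw": 0, "fingers": 1}
    - {"delta_pos": [0, 0, 0.04], "yaw": 0, "fingers": 1}
    - {"delta_pos": [0, 0, 0.05], "yaw": 0, "fingers": 1}
    - {"delta_pos": [0, 0, 0.05], "yaw": 0, "fingers": 1}

```text
clock: 4.4
eef_pos: [0.4635, 0.3122, -0.014]
tool_rot: [0.706, 0.708, -0.001, -0.0]
ft_force: [-0.8, -0.6, 0.1]
grip_width: 0.0853
grasp_force: 0.0
```

```bash
python3 go.py; python3 - <<'E'
from h import *
c=snap('side'); s=c['image'][240:350,140:290]
cv2.imwrite('pics/s3.png',cv2.resize(cv2.cvtColor(s,cv2.COLOR_RGB2BGR),None,fx=4,fy=4,interpolation=cv2.INTER_CUBIC))
E
```

```text
t 4.4 p [463.5 312.2 -14. ] th 90.12 q [ 34.  31.  -9.  51.   0. 124.] F [-0.8 -0.6  0.1] w 85.3 g 0.0
```

View pics/s3.png

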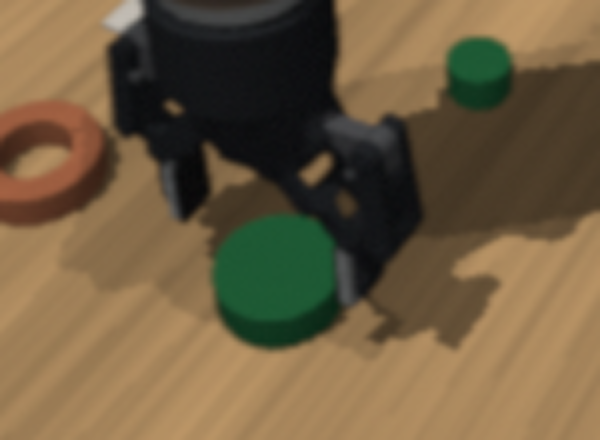

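Tips are now at crop (183,215) and (348,305), astride the disc with shadows close by. I compute their height.

```bash
python3 - <<'E'
from h import *
c=snap('side')
for z in(0,.01,.02,.03,.04): print(z,(ray(c,[[227,316],[186,294]],z)*1000).round(0)[:,:2].tolist())
E
```

```text
0 [[433.0, 299.0], [532.0, 296.0]]
0.01 [[428.0, 305.0], [525.0, 302.0]]
0.02 [[423.0, 311.0], [518.0, 308.0]]
0.03 [[418.0, 317.0], [512.0, 314.0]]
0.04 [[413.0, 323.0], [505.0, 320.0]]
```

Call:
jog_arm:
  deltas:
    - {"delta_pos": [0, 0, 0.02], "yaw": 0, "fingers": 1}
    - {"delta_pos": [0, 0, 0.04], "yaw": 0, "fingers": 1}
    - {"delta_pos": [0, 0, 0.04], "yaw": 0, "fingers": 1}
    - {"delta_pos": [0, 0, 0.04], "yaw": 0, "fingers": 0.55}
    - {"delta_pos": [0, 0, 0.04], "yaw": 0, "fingers": 0.55}
    - {"delta_pos": [0, 0, 0.04], "yaw": 0, "fingers": 0.55}
    - {"delta_pos": [0, 0, 0.04], "yaw": 0, "fingers": 0.55}

```text
clock: 5.2
eef_pos: [0.4647, 0.3131, -0.0242]
tool_rot: [0.706, 0.708, 0.001, 0.0]
ft_force: [-0.2, -0.5, 4.4]
grip_width: 0.0572
grasp_force: 64.1
```

```bash
python3 go.py; python3 - <<'E'
from h import *
c=snap('side'); s=c['image'][240:350,140:290]
cv2.imwrite('pics/s4.png',cv2.resize(cv2.cvtColor(s,cv2.COLOR_RGB2BGR),None,fx=4,fy=4,interpolation=cv2.INTER_CUBIC))
E
```

```text
t 5.2 p [464.7 313.1 -24.2] th 90.12 q [ 34.  31.  -9.  50.   0. 124.] F [-0.2 -0.5  4.4] w 57.2 g 64.1
```

View pics/s4.png

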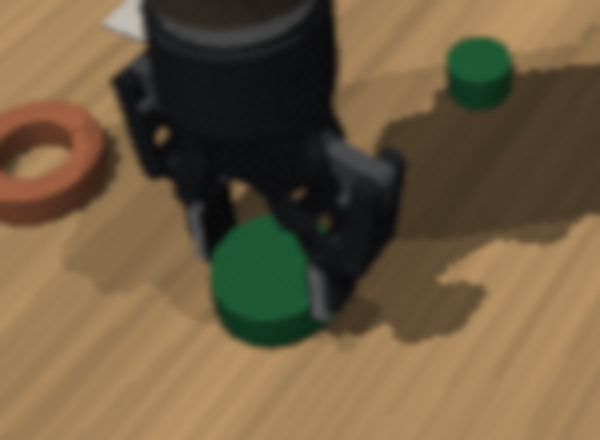

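Call:
jog_arm:
  deltas:
    - {"delta_pos": [0, 0, -0.05], "yaw": 0, "fingers": 0.5}
    - {"delta_pos": [0, 0, -0.2], "yaw": 0, "fingers": 0.5}
    - {"delta_pos": [0, 0, -0.2], "yaw": 0, "fingers": 0.5}
    - {"delta_pos": [0, 0, -0.2], "yaw": 0, "fingers": 0.5}

```text
clock: 5.65
eef_pos: [0.465, 0.3133, 0.0359]
tool_rot: [0.706, 0.708, 0.001, 0.0]
ft_force: [-1.0, -0.5, -1.5]
grip_width: 0.0576
grasp_force: 64.7
```

```bash
python3 go.py 617.5 165.9 35 90
```

```text
t 5.65 p [465.  313.3  35.9] th 90.12 q [ 34.  27.  -5.  57.  -0. 124.] F [-1.  -0.5 -1.5] w 57.6 g 64.7
delta [-0.4923  0.5072  0.0035] yaw 0.0027
```

Call:
jog_arm:
  deltas:
    - {"delta_pos": [-0.16, 0.16, 0], "yaw": 0, "fingers": 0.5}
    - {"delta_pos": [-0.32, 0.33, 0], "yaw": 0, "fingers": 0.5}
    - {"delta_pos": [-0.45, 0.46, 0], "yaw": 0, "fingers": 0.5}
    - {"delta_pos": [-0.492, 0.507, 0.003], "yaw": 0.003, "fingers": 0.5}
    - {"delta_pos": [-0.492, 0.507, 0.003], "yaw": 0.003, "fingers": 0.5}
    - {"delta_pos": [-0.492, 0.507, 0.003], "yaw": 0.003, "fingers": 0.5}
    - {"delta_pos": [-0.492, 0.507, 0.003], "yaw": 0.003, "fingers": 0.5}

```text
clock: 6.35
eef_pos: [0.6146, 0.1657, 0.0324]
tool_rot: [0.707, 0.707, -0.001, -0.001]
ft_force: [-0.8, 0.2, -1.5]
grip_width: 0.057
grasp_force: 64.6
```

```bash
python3 go.py 617.5 165.9 -19.5 90
```

```text
t 6.35 p [614.6 165.7  32.4] th 90.0 q [ 15.  35.   8.  63.   0. 105.] F [-0.8  0.2 -1.5] w 57.0 g 64.6
delta [0.0008 0.0102 0.1729] yaw -0.0
```

Call:
jog_arm:
  deltas:
    - {"delta_pos": [0.001, 0.01, 0.08], "yaw": 0, "fingers": 0.5}
    - {"delta_pos": [0.001, 0.01, 0.14], "yaw": 0, "fingers": 0.5}
    - {"delta_pos": [0.001, 0.01, 0.16], "yaw": 0, "fingers": 0.5}
    - {"delta_pos": [0.001, 0.01, 0.16], "yaw": 0, "fingers": 0.5}
    - {"delta_pos": [0.001, 0.01, 0.16], "yaw": 0, "fingers": 0.5}

```text
clock: 6.85
eef_pos: [0.6194, 0.1669, -0.0132]
tool_rot: [0.707, 0.708, 0.0, 0.0]
ft_force: [0.2, -0.7, -1.5]
grip_width: 0.057
grasp_force: 64.7
```

```bash
python3 go.py 617.5 165.9 -19.5 90
```

```text
t 6.85 p [619.4 166.9 -13.2] th 90.08 q [ 15.  38.   6.  58.   0. 105.] F [ 0.2 -0.7 -1.5] w 57.0 g 64.7
delta [-0.0032 -0.0064  0.021 ] yaw 0.0017
```

Call:
jog_arm:
  deltas:
    - {"delta_pos": [0, 0, 0.007], "yaw": 0, "fingers": 0.5}
    - {"delta_pos": [0, 0, 0.013], "yaw": 0, "fingers": 0.5}
    - {"delta_pos": [0, 0, 0.013], "yaw": 0, "fingers": 0.5}
    - {"delta_pos": [0, 0, 0.013], "yaw": 0, "fingers": 0.5}

```text
clock: 7.25
eef_pos: [0.6197, 0.1657, -0.0175]
tool_rot: [0.707, 0.707, 0.0, 0.0]
ft_force: [-0.6, 0.1, -0.9]
grip_width: 0.057
grasp_force: 64.7
```

```bash
python3 go.py 617.5 165.9 -19.5 90; python3 - <<'E'
from h import *
bot.camera('top');print(bot.get_obs()['eef_pos']);
for n in('top','side'):
    c=snap(n)
    for k,f in blobs(c,'green')[0]:
        fv,fu=np.nonzero(f); q=(ray(c,np.c_[fu,fv],.015)*1000).mean(0)
        if q[1]>50:print(n,q.round(1),len(fv))
    print(bot.get_obs()['eef_pos'],bot.get_obs()['ft_force'])
s=c['image'][170:280,130:280]
cv2.imwrite('pics/s5.png',cv2.resize(cv2.cvtColor(s,cv2.COLOR_RGB2BGR),None,fx=4,fy=4,interpolation=cv2.INTER_CUBIC))
E
```

```text
t 7.25 p [619.7 165.7 -17.5] th 89.98 q [ 15.  39.   6.  57.   0. 105.] F [-0.6  0.1 -0.9] w 57.0 g 64.7
delta [ 0.0007 -0.0075  0.0065] yaw -0.0005
[ 0.61976049  0.16565545 -0.01758621]
[ 0.6197373   0.16565128 -0.01763417] [-0.09927228 -0.14945677 -1.47084858]
side [450.1 150.8  15. ] 197
side [627.2 163.8  15. ] 380
[ 0.61974883  0.16565022 -0.01765399] [-0.53987967  0.02638343 -1.52556853]
```

View pics/s5.png

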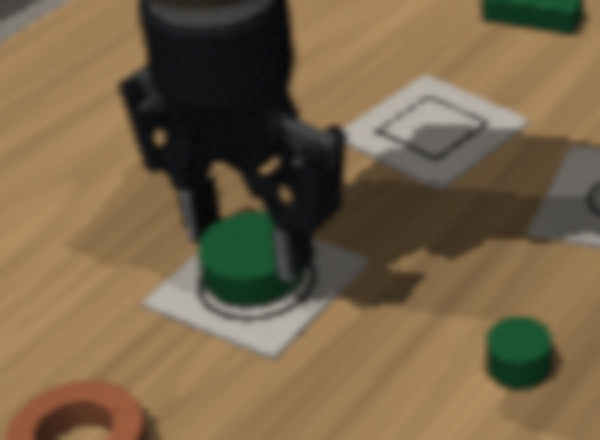

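Disc hovers just above its card at crop (250,260), with slightly more outline showing at the near side. I correct by 2 mm and lower.

Call:
jog_arm:
  deltas:
    - {"delta_pos": [0, -0.007, 0.003], "yaw": 0, "fingers": 0.5}
    - {"delta_pos": [0, -0.007, 0.006], "yaw": 0, "fingers": 0.5}
    - {"delta_pos": [0, -0.007, 0.008], "yaw": 0, "fingers": 0.5}
    - {"delta_pos": [0, -0.007, 0.008], "yaw": 0, "fingers": 0.5}
    - {"delta_pos": [0, -0.007, 0.008], "yaw": 0, "fingers": 0.5}

```text
clock: 7.9
eef_pos: [0.6175, 0.1657, -0.0201]
tool_rot: [0.707, 0.707, 0.0, -0.0]
ft_force: [-0.4, -0.2, -0.2]
grip_width: 0.0571
grasp_force: 65.0
```

```bash
python3 go.py 617.5 165.9 -19.5 90;  python3 - <<'E'
from h import *
c=snap('side'); s=c['image'][205:265,160:230]
cv2.imwrite('pics/s6.png',cv2.resize(cv2.cvtColor(s,cv2.COLOR_RGB2BGR),None,fx=8,fy=8,interpolation=cv2.INTER_CUBIC))
E
```

```text
t 7.9 p [617.5 165.7 -20.1] th 89.99 q [ 15.  39.   5.  57.   0. 105.] F [-0.4 -0.2 -0.2] w 57.1 g 65.0
delta [ 0.0005 -0.     -0.002 ] yaw -0.0003
```

View pics/s6.png

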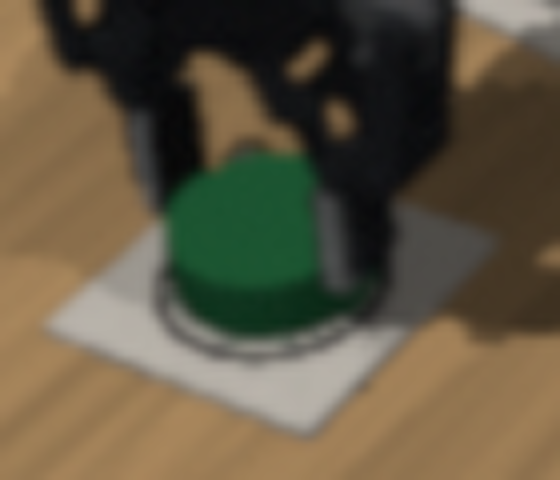

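Disc sits nearly on the card at crop (265,250), with the outline visible along the front (265,350). The load on the wrist is almost gone.

Call:
jog_arm:
  deltas:
    - {"delta_pos": [0, 0, 0.002], "yaw": 0, "fingers": 0.5}
    - {"delta_pos": [0, 0, 0.003], "yaw": 0, "fingers": 0.5}
    - {"delta_pos": [0, 0, 0.003], "yaw": 0, "fingers": 0.5}

```text
clock: 8.25
eef_pos: [0.6175, 0.1658, -0.0201]
tool_rot: [0.707, 0.707, 0.0, 0.0]
ft_force: [-2.7, -1.1, 5.2]
grip_width: 0.0568
grasp_force: 65.4
```

```bash
python3 go.py
```

```text
t 8.25 p [617.5 165.8 -20.1] th 89.99 q [ 15.  39.   5.  57.   0. 105.] F [-2.7 -1.1  5.2] w 56.8 g 65.4
```

Call:
jog_arm:
  deltas:
    - {"delta_pos": [0, 0, -0.002], "yaw": 0, "fingers": 0.75}
    - {"delta_pos": [0, 0, -0.002], "yaw": 0, "fingers": 1}
    - {"delta_pos": [0, 0, -0.002], "yaw": 0, "fingers": 1}
    - {"delta_pos": [0, 0, -0.002], "yaw": 0, "fingers": 1}
    - {"delta_pos": [0, 0, -0.1], "yaw": 0, "fingers": 1}
    - {"delta_pos": [0, 0, -0.25], "yaw": 0, "fingers": 1}
    - {"delta_pos": [0, 0, -0.3], "yaw": 0, "fingers": 1}

```text
clock: 8.95
eef_pos: [0.6203, 0.1665, 0.0736]
tool_rot: [0.707, 0.707, 0.003, 0.002]
ft_force: [0.8, 0.1, 0.1]
grip_width: 0.0856
grasp_force: 0.0
```

```bash
python3 go.py 453.2 151 70 90
```

```text
t 8.95 p [620.3 166.5  73.6] th 89.99 q [ 15.  34.  12.  68.   0. 105.] F [0.8 0.1 0.1] w 85.6 g 0.0
delta [-0.0518 -0.5571  0.0079] yaw -0.0003
```

Call:
jog_arm:
  deltas:
    - {"delta_pos": [-0.02, -0.17, 0], "yaw": 0, "fingers": 1}
    - {"delta_pos": [-0.04, -0.34, 0], "yaw": 0, "fingers": 1}
    - {"delta_pos": [-0.049, -0.5, 0], "yaw": 0, "fingers": 1}
    - {"delta_pos": [-0.049, -0.549, 0], "yaw": 0, "fingers": 0.8}
    - {"delta_pos": [-0.049, -0.549, 0], "yaw": 0, "fingers": 0.8}
    - {"delta_pos": [-0.049, -0.549, 0], "yaw": 0, "fingers": 0.8}

```text
clock: 9.55
eef_pos: [0.4541, 0.1515, 0.0696]
tool_rot: [0.707, 0.707, 0.001, 0.001]
ft_force: [0.2, 0.7, -0.4]
grip_width: 0.0681
grasp_force: 0.0
```

```bash
python3 go.py 453.2 151 -20 90; python3 - <<'E'
from h import *
for n in('top','side'):
    c=snap(n)
    for k,f in blobs(c,'green')[0]:
        fv,fu=np.nonzero(f); q=(ray(c,np.c_[fu,fv],.015)*1000).mean(0)
        if q[1]>50:print(n,q.round(1),len(fv), rect(ray(c,k[:,0],.015)))
    cv2.imwrite(f'pics/{n}7.png',cv2.cvtColor(c['image'],cv2.COLOR_RGB2BGR))
a=cv2.imread('pics/top7.png')[135:190,170:230];b=cv2.imread('pics/side7.png')[210:270,160:230]
r=lambda i:cv2.resize(i,(400,400),interpolation=cv2.INTER_CUBIC)
cv2.imwrite('pics/d7.png',np.hstack([r(a),r(b)]))
E
```

```text
t 9.55 p [454.1 151.5  69.6] th 90.0 q [ 18.  17. -16.  57.  -0. 108.] F [ 0.2  0.7 -0.4] w 68.1 g 0.0
delta [-0.0019 -0.0037  0.2987] yaw 0.0
top [451.  146.1  15. ] 102 [450.5 145.4  25.3  31.9  63.7]
top [618.5 163.7  15. ] 369 [618.1 163.7  59.6  57.3  26.4]
side [450.2 150.7  15. ] 198 [450.5 150.3  28.   45.4  29.6]
side [617.8 162.5  15. ] 444 [619.  161.3  55.4  76.2  44.3]
```

View pics/d7.png

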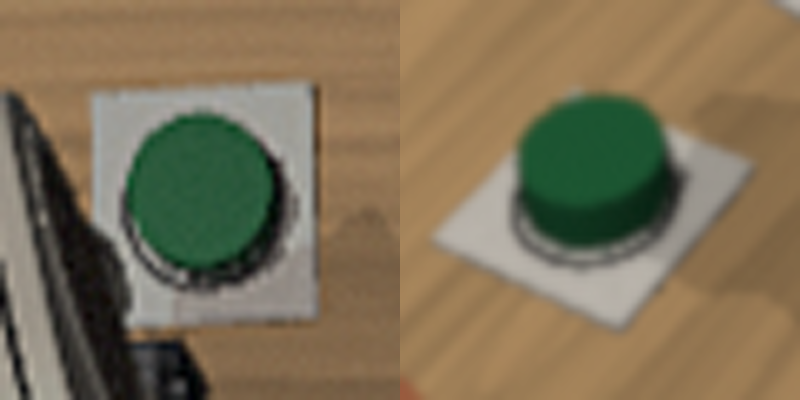

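Both crops show the large disc on its card, inside the outline but about 2 mm toward the far right; the white gap is at lower left. I'll trim that later and take the small disc now.

Call:
jog_arm:
  deltas:
    - {"delta_pos": [0, -0.003, 0.15], "yaw": 0, "fingers": 0.8}
    - {"delta_pos": [0, -0.003, 0.26], "yaw": 0, "fingers": 0.8}
    - {"delta_pos": [0, -0.003, 0.293], "yaw": 0, "fingers": 0.8}
    - {"delta_pos": [0, -0.003, 0.293], "yaw": 0, "fingers": 0.8}
    - {"delta_pos": [0, -0.003, 0.293], "yaw": 0, "fingers": 0.8}
    - {"delta_pos": [0, -0.003, 0.293], "yaw": 0, "fingers": 0.3}
    - {"delta_pos": [0, -0.003, 0.293], "yaw": 0, "fingers": 0.3}
    - {"delta_pos": [0, -0.003, 0.293], "yaw": 0, "fingers": 0.3}
    - {"delta_pos": [0, -0.003, 0.293], "yaw": 0, "fingers": 0.3}
    - {"delta_pos": [0, -0.003, 0.293], "yaw": 0, "fingers": 0.3}

```text
clock: 10.65
eef_pos: [0.4534, 0.1515, -0.0171]
tool_rot: [0.707, 0.707, 0.002, 0.001]
ft_force: [-1.4, -0.1, 7.0]
grip_width: 0.032
grasp_force: 58.9
```

```bash
python3 go.py
```

```text
t 10.65 p [453.4 151.5 -17.1] th 89.99 q [ 18.  23. -22.  45.  -0. 108.] F [-1.4 -0.1  7. ] w 32.0 g 58.9
```

Call:
jog_arm:
  deltas:
    - {"delta_pos": [0, 0, -0.05], "yaw": 0, "fingers": 0.3}
    - {"delta_pos": [0, 0, -0.16], "yaw": 0, "fingers": 0.3}
    - {"delta_pos": [0, 0, -0.16], "yaw": 0, "fingers": 0.3}
    - {"delta_pos": [0, 0, -0.16], "yaw": 0, "fingers": 0.3}
    - {"delta_pos": [0, 0, -0.16], "yaw": 0, "fingers": 0.3}

```text
clock: 11.15
eef_pos: [0.4513, 0.1509, 0.0287]
tool_rot: [0.707, 0.707, -0.0, -0.0]
ft_force: [0.4, -0.5, -0.8]
grip_width: 0.032
grasp_force: 59.6
```

```bash
python3 go.py 468.6 -3.7 29 90
```

```text
t 11.15 p [451.3 150.9  28.7] th 89.99 q [ 18.  20. -19.  51.  -0. 108.] F [ 0.4 -0.5 -0.8] w 32.0 g 59.6
delta [-0.5153  0.0576 -0.001 ] yaw -0.0002
```

Call:
jog_arm:
  deltas:
    - {"delta_pos": [-0.16, 0.02, 0], "yaw": 0, "fingers": 0.3}
    - {"delta_pos": [-0.32, 0.04, 0], "yaw": 0, "fingers": 0.3}
    - {"delta_pos": [-0.46, 0.054, 0], "yaw": 0, "fingers": 0.3}
    - {"delta_pos": [-0.515, 0.054, 0], "yaw": 0, "fingers": 0.3}
    - {"delta_pos": [-0.515, 0.054, 0.06], "yaw": 0, "fingers": 0.3}
    - {"delta_pos": [-0.515, 0.054, 0.1], "yaw": 0, "fingers": 0.3}
    - {"delta_pos": [-0.515, 0.054, 0.12], "yaw": 0, "fingers": 0.3}
    - {"delta_pos": [-0.515, 0.054, 0.12], "yaw": 0, "fingers": 0.3}
    - {"delta_pos": [-0.515, 0.054, 0.12], "yaw": 0, "fingers": 0.3}
    - {"delta_pos": [-0.515, 0.054, 0.12], "yaw": 0, "fingers": 0.3}

```text
clock: 12.15
eef_pos: [0.4686, -0.0032, -0.0066]
tool_rot: [0.707, 0.707, 0.0, 0.0]
ft_force: [-0.9, -0.7, -0.0]
grip_width: 0.032
grasp_force: 59.6
```

```bash
python3 go.py 468.6 -3.7 -13.3 90
```

```text
t 12.15 p [468.6  -3.2  -6.6] th 90.01 q [ -0.  22. -23.  46.  -0.  90.] F [-0.9 -0.7 -0. ] w 32.0 g 59.6
delta [-0.0017  0.      0.0224] yaw 0.0003
```

Call:
jog_arm:
  deltas:
    - {"delta_pos": [-0.002, 0, 0.01], "yaw": 0, "fingers": 0.3}
    - {"delta_pos": [-0.002, 0, 0.017], "yaw": 0, "fingers": 0.3}
    - {"delta_pos": [-0.002, 0, 0.02], "yaw": 0, "fingers": 0.3}
    - {"delta_pos": [-0.002, 0, 0.022], "yaw": 0, "fingers": 0.3}
    - {"delta_pos": [-0.002, 0, 0.024], "yaw": 0, "fingers": 0.3}
    - {"delta_pos": [-0.002, 0, 0.024], "yaw": 0, "fingers": 0.3}
    - {"delta_pos": [-0.002, 0, 0.024], "yaw": 0, "fingers": 0.3}

```text
clock: 12.85
eef_pos: [0.4681, -0.004, -0.0131]
tool_rot: [0.707, 0.707, 0.0, 0.0]
ft_force: [-3.2, 0.1, 9.5]
grip_width: 0.0322
grasp_force: 61.0
```

```bash
python3 go.py 468.6 -3.7 -13.3 90
```

```text
t 12.85 p [468.1  -4.  -13.1] th 89.99 q [ -0.  22. -23.  45.   0.  90.] F [-3.2  0.1  9.5] w 32.2 g 61.0
delta [0.0009 0.0018 0.0007] yaw -0.0003
```

Call:
jog_arm:
  deltas:
    - {"delta_pos": [0, 0, -0.002], "yaw": 0, "fingers": 0.6}
    - {"delta_pos": [0, 0, -0.002], "yaw": 0, "fingers": 0.8}
    - {"delta_pos": [0, 0, -0.002], "yaw": 0, "fingers": 0.8}
    - {"delta_pos": [0, 0, -0.002], "yaw": 0, "fingers": 0.8}
    - {"delta_pos": [0, 0, -0.12], "yaw": 0, "fingers": 0.8}
    - {"delta_pos": [-0.1, 0, -0.25], "yaw": 0, "fingers": 0.8}
    - {"delta_pos": [-0.26, 0, -0.28], "yaw": 0.1, "fingers": 1}
    - {"delta_pos": [-0.42, 0, -0.28], "yaw": 0.1, "fingers": 1}
    - {"delta_pos": [-0.58, 0, -0.28], "yaw": 0.1, "fingers": 1}
    - {"delta_pos": [-0.74, 0, -0.28], "yaw": 0.1, "fingers": 1}
    - {"delta_pos": [-0.9, 0, -0.28], "yaw": 0.1, "fingers": 1}
    - {"delta_pos": [-1, 0, -0.28], "yaw": 0.1, "fingers": 1}

```text
clock: 14.05
eef_pos: [0.4677, -0.3075, 0.0696]
tool_rot: [0.735, 0.678, -0.0, 0.0]
ft_force: [0.1, -0.1, 0.6]
grip_width: 0.0857
grasp_force: 0.0
```

```bash
python3 go.py 461.3 -320 -20 85.2; python3 m.py 2>&1| egrep '^(top|side)'
```

```text
t 14.05 p [ 467.7 -307.5   69.6] th 85.33 q [-33.  25.  -3.  62.  -0.  61.] F [ 0.1 -0.1  0.6] w 85.7 g 0.0
delta [-0.0431 -0.0178  0.2987] yaw 0.0029
top green sil [469.5  -6.7] rect [469.2  -6.4  32.1  35.   89. ] PCA 20.8
top green sil [ 461.8 -319.6] rect [ 462.4 -320.8   45.8   47.6   82.6] PCA -34.2
top green sil [619.6 164.5] rect [620.  164.1  60.9  56.6  88.9] PCA 49.7
top green sil [ 627.2 -327.4] rect [ 620.8 -330.    51.7   61.2   19.8] PCA -55.5
top green sil [ 627.7 -168.9] rect [ 627.7 -169.1   71.7   29.3   12.6] PCA 11.6
top white sil [  53.5 -229.9] rect [  60.5 -237.2   69.9   37.8   89.3] PCA 73.8 OUTLINE [  57.9 -238.5] PCA 57.3
top white sil [  78.3 -153.5] rect [  70.8 -155.5   91.3  110.2   62.2] PCA -70.7 OUTLINE [ 100.5 -170. ] PCA 55.7
top white sil [102.4 -54. ] rect [ 92.7 -51.7 103.3 176.4  58.1] PCA -44.6 OUTLINE [133.8 -72. ] PCA -62.5
top white sil [ 451.7 -175. ] rect [ 451.9 -175.1   92.4   93.3   75.5] PCA -31.5 OUTLINE [ 449.  -179.6] PCA -14.8
top white sil [468.5  -5.6] rect [468.9  -5.7  92.9  92.6  12.1] PCA -1.6 OUTLINE [468.3  -7. ] PCA 59.9
[... 343 characters left out ...]
.2  27.6] PCA -61.8
side green sil [ 627.2 -172.5] rect [ 628.  -172.4   71.9   48.2   11.6] PCA 2.8
side green sil [ 461.1 -327. ] rect [ 461.5 -328.    68.1   53.4   82.7] PCA -75.5
side green sil [ 624.3 -333.4] rect [ 622.3 -337.1   45.9   65.2   27.3] PCA -64.2
side white sil [605.7 179.2] rect [615.7 165.6  94.3  94.5   2.1] PCA 42.2 OUTLINE [624.4 195.4] PCA 51.1
side white sil [464.7   1.9] rect [467.6  -4.7  93.8  94.9  11.8] PCA 25.1 OUTLINE [455.6  -9.4] PCA 76.1
side white sil [611.  -10.3] rect [611.8 -11.8  95.1  94.6  82.1] PCA -56.0 OUTLINE [609.  -9.] PCA 38.4
side white sil [ 449.7 -173.3] rect [ 450.6 -175.4   92.9   94.3   75.1] PCA -50.5 OUTLINE [ 442.  -181.9] PCA -11.6
```

Call:
jog_arm:
  deltas:
    - {"delta_pos": [-0.052, -0.018, 0.05], "yaw": 0.003, "fingers": 1}
    - {"delta_pos": [-0.052, -0.018, 0.1], "yaw": 0.003, "fingers": 1}
    - {"delta_pos": [-0.052, -0.018, 0.1], "yaw": 0.003, "fingers": 1}
    - {"delta_pos": [-0.052, -0.018, 0.1], "yaw": 0.003, "fingers": 1}

```text
clock: 14.55
eef_pos: [0.4611, -0.3182, 0.0396]
tool_rot: [0.735, 0.678, -0.0, -0.001]
ft_force: [-0.0, -0.0, 1.0]
grip_width: 0.0853
grasp_force: 0.0
```

```bash
python3 go.py 461.3 -320 -20 85.2
```

```text
t 14.55 p [ 461.1 -318.2   39.6] th 85.39 q [-35.  27.  -5.  58.   0.  60.] F [-0. -0.  1.] w 85.3 g 0.0
delta [-0.0062  0.0012  0.1986] yaw 0.0043
```

Call:
jog_arm:
  deltas:
    - {"delta_pos": [-0.006, 0.001, 0.12], "yaw": 0.004, "fingers": 1}
    - {"delta_pos": [-0.006, 0.001, 0.19], "yaw": 0.004, "fingers": 1}
    - {"delta_pos": [-0.006, 0.001, 0.194], "yaw": 0.004, "fingers": 1}
    - {"delta_pos": [-0.006, 0.001, 0.194], "yaw": 0.004, "fingers": 1}
    - {"delta_pos": [-0.006, 0.001, 0.194], "yaw": 0.004, "fingers": 0.4}
    - {"delta_pos": [-0.006, 0.001, 0.194], "yaw": 0.004, "fingers": 0.4}
    - {"delta_pos": [-0.006, 0.001, 0.194], "yaw": 0.004, "fingers": 0.4}
    - {"delta_pos": [-0.006, 0.001, 0.194], "yaw": 0.004, "fingers": 0.4}
    - {"delta_pos": [-0.006, 0.001, 0.194], "yaw": 0.004, "fingers": 0.4}

```text
clock: 15.45
eef_pos: [0.4626, -0.3216, -0.0165]
tool_rot: [0.736, 0.677, 0.0, 0.001]
ft_force: [-1.0, 0.6, 6.0]
grip_width: 0.0426
grasp_force: 59.9
```

```bash
python3 go.py
```

```text
t 15.45 p [ 462.6 -321.6  -16.5] th 85.17 q [-35.  31.  -8.  51.   0.  60.] F [-1.   0.6  6. ] w 42.6 g 59.9
```

Call:
jog_arm:
  deltas:
    - {"delta_pos": [0, 0, -0.05], "yaw": 0, "fingers": 0.4}
    - {"delta_pos": [0, 0, -0.18], "yaw": 0, "fingers": 0.4}
    - {"delta_pos": [0.14, 0.08, -0.2], "yaw": 0.06, "fingers": 0.4}
    - {"delta_pos": [0.28, 0.16, -0.2], "yaw": 0.06, "fingers": 0.4}
    - {"delta_pos": [0.42, 0.24, -0.2], "yaw": 0.06, "fingers": 0.4}
    - {"delta_pos": [0.56, 0.32, -0.2], "yaw": 0.06, "fingers": 0.4}
    - {"delta_pos": [0.7, 0.38, -0.2], "yaw": 0.06, "fingers": 0.4}
    - {"delta_pos": [0.84, 0.4, -0.2], "yaw": 0.06, "fingers": 0.4}
    - {"delta_pos": [0.95, 0.4, -0.2], "yaw": 0.06, "fingers": 0.4}
    - {"delta_pos": [1, 0.4, -0.2], "yaw": 0.06, "fingers": 0.4}
    - {"delta_pos": [1, 0.4, -0.2], "yaw": 0.06, "fingers": 0.4}
    - {"delta_pos": [1, 0.4, -0.2], "yaw": 0.06, "fingers": 0.4}

```text
clock: 16.65
eef_pos: [0.6062, -0.0329, 0.0417]
tool_rot: [0.752, 0.659, -0.0, 0.0]
ft_force: [-0.9, -0.5, -0.8]
grip_width: 0.0424
grasp_force: 61.2
```

```bash
python3 go.py 611.6 -11.2 5 82.4
```

```text
t 16.65 p [606.2 -32.9  41.7] th 82.46 q [-3. 32.  3. 62. -0. 94.] F [-0.9 -0.5 -0.8] w 42.4 g 61.2
delta [0.0742 0.0084 0.1223] yaw 0.0013
```

Call:
jog_arm:
  deltas:
    - {"delta_pos": [0.074, 0.008, 0], "yaw": 0.001, "fingers": 0.4}
    - {"delta_pos": [0.074, 0.008, 0.08], "yaw": 0.001, "fingers": 0.4}
    - {"delta_pos": [0.074, 0.008, 0.15], "yaw": 0.001, "fingers": 0.4}
    - {"delta_pos": [0.074, 0.008, 0.16], "yaw": 0.001, "fingers": 0.4}
    - {"delta_pos": [0.074, 0.008, 0.16], "yaw": 0.001, "fingers": 0.4}
    - {"delta_pos": [0.074, 0.008, 0.16], "yaw": 0.001, "fingers": 0.4}

```text
clock: 17.25
eef_pos: [0.6125, -0.0116, -0.0053]
tool_rot: [0.753, 0.658, 0.001, 0.001]
ft_force: [0.1, 0.7, -0.6]
grip_width: 0.0429
grasp_force: 61.2
```

```bash
python3 go.py 611.6 -11.2 -13 82.4
```

```text
t 17.25 p [612.5 -11.6  -5.3] th 82.33 q [-1. 35.  1. 56. -0. 97.] F [ 0.1  0.7 -0.6] w 42.9 g 61.2
delta [ 0.001  -0.0032  0.0256] yaw -0.0016
```

Call:
jog_arm:
  deltas:
    - {"delta_pos": [0.001, -0.002, 0.012], "yaw": -0.002, "fingers": 0.4}
    - {"delta_pos": [0.001, -0.002, 0.018], "yaw": -0.002, "fingers": 0.4}
    - {"delta_pos": [0.001, -0.002, 0.022], "yaw": -0.002, "fingers": 0.4}
    - {"delta_pos": [0.001, -0.002, 0.024], "yaw": -0.002, "fingers": 0.4}
    - {"delta_pos": [0.001, -0.002, 0.024], "yaw": -0.002, "fingers": 0.4}
    - {"delta_pos": [0.001, -0.002, 0.024], "yaw": -0.002, "fingers": 0.4}

```text
clock: 17.85
eef_pos: [0.6114, -0.0101, -0.0124]
tool_rot: [0.752, 0.66, 0.0, 0.0]
ft_force: [-3.0, 0.6, 5.4]
grip_width: 0.0427
grasp_force: 62.6
```

```bash
python3 go.py 611.6 -11.2 -13 82.4
```

```text
t 17.85 p [611.4 -10.1 -12.4] th 82.52 q [-1. 35.  1. 55. -0. 97.] F [-3.   0.6  5.4] w 42.7 g 62.6
delta [-0.0035  0.0012  0.002 ] yaw 0.0028
```

Call:
jog_arm:
  deltas:
    - {"delta_pos": [0, 0, -0.001], "yaw": 0, "fingers": 0.7}
    - {"delta_pos": [0, 0, -0.002], "yaw": 0, "fingers": 0.9}
    - {"delta_pos": [0, 0, -0.002], "yaw": 0, "fingers": 0.9}
    - {"delta_pos": [0, 0, -0.002], "yaw": 0, "fingers": 0.9}
    - {"delta_pos": [0, 0, -0.12], "yaw": 0, "fingers": 0.9}
    - {"delta_pos": [-0.1, 0.02, -0.25], "yaw": 0.2, "fingers": 0.7}
    - {"delta_pos": [-0.26, 0.06, -0.28], "yaw": 0.4, "fingers": 0.7}
    - {"delta_pos": [-0.42, 0.1, -0.28], "yaw": 0.6, "fingers": 0.7}
    - {"delta_pos": [-0.512, 0.121, -0.28], "yaw": 0.8, "fingers": 0.7}
    - {"delta_pos": [-0.512, 0.121, -0.28], "yaw": 1, "fingers": 0.7}
    - {"delta_pos": [-0.512, 0.121, -0.28], "yaw": 1, "fingers": 0.7}

```text
clock: 18.95
eef_pos: [0.6268, -0.1688, 0.07]
tool_rot: [0.948, 0.319, -0.0, -0.0]
ft_force: [-0.6, 0.2, -0.3]
grip_width: 0.0598
grasp_force: 0.0
```

```bash
python3 go.py 627.5 -167 40 12.1
```

```text
t 18.95 p [ 626.8 -168.8   70. ] th 37.17 q [-15.  35.  13.  69.   0. 128.] F [-0.6  0.2 -0.3] w 59.8 g 0.0
delta [ 0.0055 -0.0035  0.1   ] yaw 0.5571
```

Call:
jog_arm:
  deltas:
    - {"delta_pos": [0.002, -0.003, 0], "yaw": 0.19, "fingers": 0.7}
    - {"delta_pos": [0.002, -0.003, 0], "yaw": 0.38, "fingers": 0.7}
    - {"delta_pos": [0.002, -0.003, 0.05], "yaw": 0.557, "fingers": 0.7}
    - {"delta_pos": [0.002, -0.003, 0.1], "yaw": 0.557, "fingers": 0.7}
    - {"delta_pos": [0.002, -0.003, 0.1], "yaw": 0.557, "fingers": 0.7}
    - {"delta_pos": [0.002, -0.003, 0.1], "yaw": 0.557, "fingers": 0.7}
    - {"delta_pos": [0.002, -0.003, 0.1], "yaw": 0.557, "fingers": 0.7}

```text
clock: 19.65
eef_pos: [0.6277, -0.1662, 0.0413]
tool_rot: [0.994, 0.109, 0.001, 0.0]
ft_force: [-0.0, -0.1, -0.7]
grip_width: 0.0594
grasp_force: 0.0
```

```bash
python3 go.py 627.5 -167 -17 12.1;  python3 - <<'E'
from h import *
c=snap('side'); s=c['image'][130:240,210:330]
cv2.imwrite('pics/s8.png',cv2.resize(cv2.cvtColor(s,cv2.COLOR_RGB2BGR),None,fx=5,fy=5,interpolation=cv2.INTER_CUBIC))
E
```

```text
t 19.65 p [ 627.7 -166.2   41.3] th 12.46 q [-15.  36.  11.  65.   0. 153.] F [-0.  -0.1 -0.7] w 59.4 g 0.0
delta [-0.0014  0.0025  0.1942] yaw 0.008
```

View pics/s8.png

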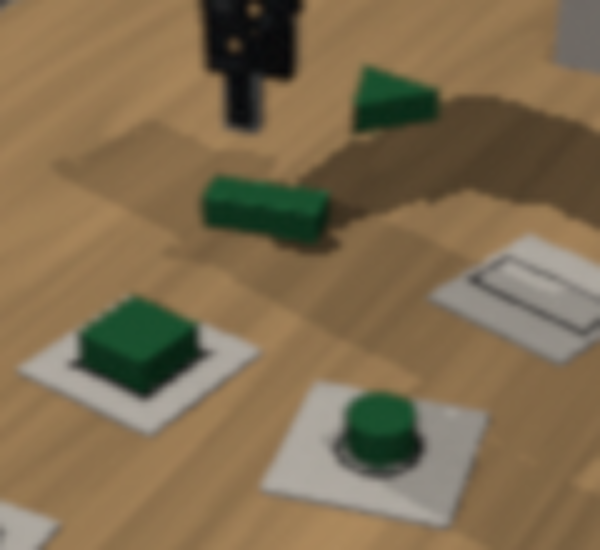

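The square (140,345) sits well in its outline and the small disc (380,425) in its circle, a little to the far side. The gripper is over the bar (265,210), so I descend.

Call:
jog_arm:
  deltas:
    - {"delta_pos": [-0.001, 0.002, 0.12], "yaw": 0.008, "fingers": 0.7}
    - {"delta_pos": [-0.001, 0.002, 0.18], "yaw": 0.008, "fingers": 0.7}
    - {"delta_pos": [-0.001, 0.002, 0.18], "yaw": 0.008, "fingers": 0.7}
    - {"delta_pos": [-0.001, 0.002, 0.18], "yaw": 0.008, "fingers": 0.7}
    - {"delta_pos": [-0.001, 0.002, 0.18], "yaw": 0.008, "fingers": 0.2}
    - {"delta_pos": [-0.001, 0.002, 0.18], "yaw": 0.008, "fingers": 0.2}
    - {"delta_pos": [-0.001, 0.002, 0.18], "yaw": 0.008, "fingers": 0.2}
    - {"delta_pos": [-0.001, 0.002, 0.18], "yaw": 0.008, "fingers": 0.2}
    - {"delta_pos": [-0.001, 0.002, 0.18], "yaw": 0.008, "fingers": 0.2}

```text
clock: 20.6
eef_pos: [0.628, -0.1668, -0.0119]
tool_rot: [0.994, 0.105, 0.001, 0.0]
ft_force: [-0.7, 1.0, 5.3]
grip_width: 0.0173
grasp_force: 2.9
```

```bash
python3 go.py 452 -172.6 40 -14.3
```

```text
t 20.6 p [ 628.  -166.8  -11.9] th 12.1 q [-15.  39.   8.  58.   0. 153.] F [-0.7  1.   5.3] w 17.3 g 2.9
delta [-0.5774 -0.104  -0.1748] yaw 0.5867
```

```bash
python3 - <<'E'
from h import *
c=snap('side'); s=c['image'][135:200,230:300]
cv2.imwrite('pics/s9.png',cv2.resize(cv2.cvtColor(s,cv2.COLOR_RGB2BGR),None,fx=8,fy=8,interpolation=cv2.INTER_CUBIC))
E
```

```text
(no output)
```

View pics/s9.png

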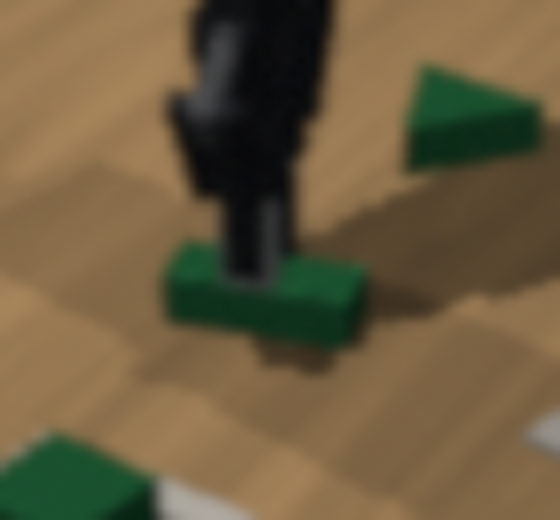

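The fingers rest on top of the bar at crop (250,285) rather than around it. I open and go about 14 mm lower.

Call:
jog_arm:
  deltas:
    - {"delta_pos": [0, 0, -0.03], "yaw": 0, "fingers": 0.2}
    - {"delta_pos": [0, 0, -0.03], "yaw": 0, "fingers": 0.7}
    - {"delta_pos": [0, 0, -0.03], "yaw": 0, "fingers": 0.7}
    - {"delta_pos": [0, 0, -0.03], "yaw": 0, "fingers": 0.7}
    - {"delta_pos": [0, 0, 0.02], "yaw": 0, "fingers": 0.7}
    - {"delta_pos": [0, 0, 0.04], "yaw": 0, "fingers": 0.7}
    - {"delta_pos": [0, 0, 0.04], "yaw": 0, "fingers": 0.7}
    - {"delta_pos": [0, 0, 0.04], "yaw": 0, "fingers": 0.7}

```text
clock: 21.45
eef_pos: [0.6266, -0.1666, -0.0259]
tool_rot: [0.994, 0.105, -0.0, -0.0]
ft_force: [0.6, -0.4, 0.6]
grip_width: 0.0596
grasp_force: 0.0
```

```bash
python3 go.py 628 -166.8 -26 12.1; python3 m.py 2>&1| grep green
```

```text
t 21.45 p [ 626.6 -166.6  -25.9] th 12.09 q [-15.  40.   7.  57.  -0. 153.] F [ 0.6 -0.4  0.6] w 59.6 g 0.0
delta [0.0045 0.0017 0.0004] yaw -0.0002
top green sil [469.6  -6.7] rect [469.2  -6.3  32.2  35.   89. ] PCA 19.3
top green sil [613.7  -9.5] rect [612.3  -9.4  45.3  49.8  81.9] PCA 6.7
top green sil [619.8 164.8] rect [619.4 164.7  60.1  56.5  45.4] PCA 45.7
side green sil [621.3 158.9] rect [622.2 158.   55.8  77.3  44.3] PCA -45.4
side green sil [470.2 -13.3] rect [469.9 -13.7  30.   53.3  27.6] PCA -61.3
side green sil [614.6 -15.5] rect [615.4 -16.4  61.5  61.7  80.6] PCA -55.6
side green sil [ 611.4 -176.8] rect [ 611.8 -180.3   32.9   64.4   29.8] PCA -53.1
side green sil [ 623.9 -333.1] rect [ 622.4 -337.1   45.7   65.3   27.3] PCA -59.1
```

Call:
jog_arm:
  deltas:
    - {"delta_pos": [0, 0, 0], "yaw": 0, "fingers": 0.2}
    - {"delta_pos": [0, 0, 0], "yaw": 0, "fingers": 0.2}
    - {"delta_pos": [0, 0, 0], "yaw": 0, "fingers": 0.2}
    - {"delta_pos": [0, 0, 0], "yaw": 0, "fingers": 0.2}
    - {"delta_pos": [0, 0, 0], "yaw": 0, "fingers": 0.2}

```text
clock: 22.05
eef_pos: [0.6274, -0.1668, -0.0248]
tool_rot: [0.994, 0.105, 0.001, 0.0]
ft_force: [-0.6, 0.2, 4.5]
grip_width: 0.0262
grasp_force: 61.5
```

```bash
python3 go.py 628 -166.8 -26 12.1
```

```text
t 22.05 p [ 627.4 -166.8  -24.8] th 12.09 q [-15.  40.   7.  57.   0. 153.] F [-0.6  0.2  4.5] w 26.2 g 61.5
delta [0.0019 0.0005 0.0039] yaw -0.0002
```

Call:
jog_arm:
  deltas:
    - {"delta_pos": [0, 0, -0.05], "yaw": 0, "fingers": 0.2}
    - {"delta_pos": [0, 0, -0.18], "yaw": 0, "fingers": 0.2}
    - {"delta_pos": [-0.15, -0.03, -0.2], "yaw": 0.15, "fingers": 0.2}
    - {"delta_pos": [-0.3, -0.06, -0.2], "yaw": 0.3, "fingers": 0.2}
    - {"delta_pos": [-0.45, -0.08, -0.2], "yaw": 0.45, "fingers": 0.2}
    - {"delta_pos": [-0.576, -0.103, -0.2], "yaw": 0.587, "fingers": 0.2}
    - {"delta_pos": [-0.576, -0.103, -0.2], "yaw": 0.587, "fingers": 0.2}
    - {"delta_pos": [-0.576, -0.103, -0.2], "yaw": 0.587, "fingers": 0.2}
    - {"delta_pos": [-0.576, -0.103, -0.08], "yaw": 0.587, "fingers": 0.2}
    - {"delta_pos": [-0.576, -0.103, -0.05], "yaw": 0.587, "fingers": 0.2}
    - {"delta_pos": [-0.576, -0.103, -0.05], "yaw": 0.587, "fingers": 0.2}
    - {"delta_pos": [-0.576, -0.103, -0.05], "yaw": 0.587, "fingers": 0.2}

```text
clock: 23.25
eef_pos: [0.4523, -0.1727, -0.0103]
tool_rot: [0.992, -0.124, 0.0, 0.0]
ft_force: [0.5, -0.6, -0.8]
grip_width: 0.0262
grasp_force: 60.9
```

```bash
python3 go.py 451.6 -172.6 -20.8 -14.3
```

```text
t 23.25 p [ 452.3 -172.7  -10.3] th -14.29 q [-21.  23. -20.  46.   0. 173.] F [ 0.5 -0.6 -0.8] w 26.2 g 60.9
delta [-0.0025  0.0002  0.0351] yaw 0.0003
```

Call:
jog_arm:
  deltas:
    - {"delta_pos": [-0.002, 0, 0.018], "yaw": 0, "fingers": 0.2}
    - {"delta_pos": [-0.002, 0, 0.025], "yaw": 0, "fingers": 0.2}
    - {"delta_pos": [-0.002, 0, 0.029], "yaw": 0, "fingers": 0.2}
    - {"delta_pos": [-0.002, 0, 0.033], "yaw": 0, "fingers": 0.2}
    - {"delta_pos": [-0.002, 0, 0.036], "yaw": 0, "fingers": 0.2}
    - {"delta_pos": [-0.002, 0, 0.036], "yaw": 0, "fingers": 0.2}
    - {"delta_pos": [-0.002, 0, 0.036], "yaw": 0, "fingers": 0.2}

```text
clock: 23.95
eef_pos: [0.451, -0.1725, -0.0209]
tool_rot: [0.992, -0.125, 0.0, 0.0]
ft_force: [-2.5, 0.7, 4.9]
grip_width: 0.0263
grasp_force: 61.6
```

```bash
python3 go.py 451.6 -172.6 -20.8 -14.3
```

```text
t 23.95 p [ 451.  -172.5  -20.9] th -14.33 q [-21.  24. -21.  45.   0. 173.] F [-2.5  0.7  4.9] w 26.3 g 61.6
delta [ 0.0021 -0.0004 -0.0003] yaw -0.0006
```

Call:
jog_arm:
  deltas:
    - {"delta_pos": [0, 0, -0.001], "yaw": 0, "fingers": 0.4}
    - {"delta_pos": [0, 0, -0.002], "yaw": 0, "fingers": 0.6}
    - {"delta_pos": [0, 0, -0.002], "yaw": 0, "fingers": 0.6}
    - {"delta_pos": [0, 0, -0.002], "yaw": 0, "fingers": 0.6}
    - {"delta_pos": [0, 0, -0.12], "yaw": 0, "fingers": 0.6}
    - {"delta_pos": [0, 0, -0.28], "yaw": 0, "fingers": 0.6}
    - {"delta_pos": [-0.1, 0.13, -0.3], "yaw": -0.2, "fingers": 1}
    - {"delta_pos": [-0.22, 0.26, -0.3], "yaw": -0.3, "fingers": 1}
    - {"delta_pos": [-0.34, 0.38, -0.3], "yaw": -0.3, "fingers": 1}
    - {"delta_pos": [-0.46, 0.5, -0.3], "yaw": -0.3, "fingers": 1}
    - {"delta_pos": [-0.46, 0.63, -0.3], "yaw": -0.3, "fingers": 1}

```text
clock: 25.05
eef_pos: [0.266, -0.319, 0.068]
tool_rot: [1.0, -0.007, -0.002, -0.002]
ft_force: [1.6, -0.6, -0.3]
grip_width: 0.0854
grasp_force: 0.0
```

```bash
python3 go.py;  sed -i "s/('green',.011)/('green',.015)/" m.py; python3 m.py 2>&1| egrep '^(top|side)' | grep -v 'sil \[[ 12]*..\.'; python3 - <<'E'
from h import *
t=snap('top','top10.png');s=snap('side','side10.png')
r=lambda i,a,b,h:cv2.resize(cv2.cvtColor(i[a:a+55,b:b+55],cv2.COLOR_RGB2BGR),(200,200),interpolation=cv2.INTER_CUBIC)
T=[r(t['image'],a,b,0) for a,b in((135,172),(137,237),(187,235),(193,299))]
S=[r(s['image'],a,b,0) for a,b in((210,167),(172,211),(192,258),(160,292))]
cv2.imwrite('pics/all10.png',np.vstack([np.hstack(T),np.hstack(S)]))
E
```

```text
t 25.05 p [ 266. -319.   68.] th -0.82 q [-50.  11. -24.  55.   0. 131.] F [ 1.6 -0.6 -0.3] w 85.4 g 0.0
top green sil [469.2  -6.6] rect [468.7  -6.4  32.   34.9  89. ] PCA 13.1
top green sil [ 451.1 -173.7] rect [ 451.7 -173.8   30.6   74.1   75.5] PCA -14.8
top green sil [612.4  -9.4] rect [611.8  -9.4  45.2  48.5  81.9] PCA -2.7
top green sil [618.6 163.9] rect [618.6 164.   58.3  57.3  26.4] PCA 56.5
top green sil [ 626.1 -326.1] rect [ 619.8 -328.4   51.9   61.    18.9] PCA -61.6
top white sil [ 451.6 -175.1] rect [ 451.9 -175.    92.7   93.3   75.5] PCA -19.5 OUTLINE [ 451.5 -175. ] PCA -14.0
top white sil [468.5  -5.6] rect [469.   -5.7  92.8  93.   12. ] PCA 23.8 OUTLINE [468.4  -7. ] PCA 59.6
top white sil [616.6 164.7] rect [617.1 163.9  93.4  91.1   1. ] PCA -2.1 OUTLINE [617.2 162.8] PCA 51.3
top white sil [612.5 -12.5] rect [612.9 -12.3  92.6  93.3  82.4] PCA -3.4 OUTLINE [612.  -12.3] PCA 2.5
side green sil [617.8 162.5] rect [618.7 161.5  56.3  76.1  40.3] PCA -45.7
side green sil [468.4  -8.2] rect [467.9  -8.8  29.1  52.8  27.6] PCA -61.3
side green sil [611.2 -10.9] rect [611.9 -11.6  61.1  60.9  80.6] PCA -56.5
side green sil [ 448.5 -174.3] rect [ 449.5 -175.4   47.7   83.5   73.9] PCA -27.1
side green sil [ 621.5 -326.4] rect [ 618.9 -330.    45.6   64.7   27.3] PCA -64.6
side white sil [605.9 179.6] rect [615.7 166.   93.9  94.1   1.6] PCA 41.2 OUTLINE [624.6 195.5] PCA 52.4
side white sil [464.6   2. ] rect [467.7  -4.7  93.7  94.9  11.8] PCA 27.5 OUTLINE [461.8 -11.3] PCA 86.6
side white sil [602.1   2.9] rect [611.7 -12.2  96.3  94.1  82.4] PCA 35.2 OUTLINE [599.8   2.1] PCA 64.1
side white sil [ 446.6 -154.8] rect [ 450.4 -175.1   92.5   93.5   75.1] PCA 24.0 OUTLINE [ 415.6 -143.1] PCA nan
```

View pics/all10.png

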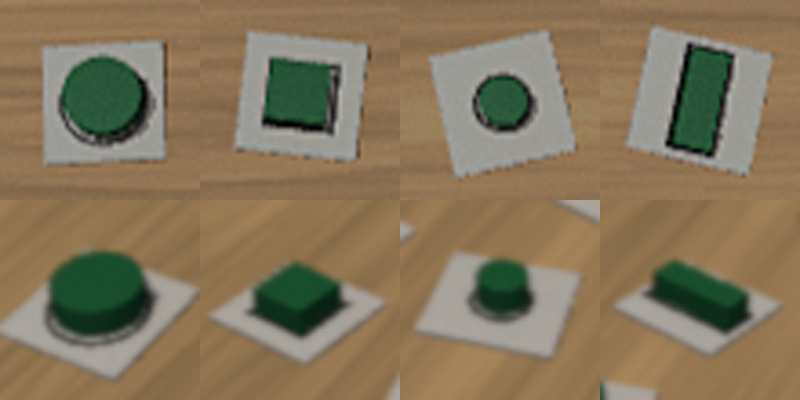

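Top row of crops: the large disc shows a gap at lower left (~2 mm off), the square a white gap at the right (~3 mm off), and the small disc and bar look well centred. I re-grip the square to mend it.

Call:
jog_arm:
  deltas:
    - {"delta_pos": [0.13, -0.09, 0], "yaw": -0.19, "fingers": 1}
    - {"delta_pos": [0.26, -0.18, 0], "yaw": -0.38, "fingers": 1}
    - {"delta_pos": [0.39, -0.27, 0], "yaw": -0.57, "fingers": 1}
    - {"delta_pos": [0.52, -0.36, 0], "yaw": -0.76, "fingers": 1}
    - {"delta_pos": [0.65, -0.45, 0], "yaw": -0.95, "fingers": 1}
    - {"delta_pos": [0.78, -0.54, 0], "yaw": -1, "fingers": 1}
    - {"delta_pos": [0.9, -0.63, 0], "yaw": -1, "fingers": 1}
    - {"delta_pos": [0.97, -0.68, 0], "yaw": -1, "fingers": 1}
    - {"delta_pos": [0.97, -0.68, 0], "yaw": -1, "fingers": 1}

```text
clock: 26.15
eef_pos: [0.5673, -0.1169, 0.068]
tool_rot: [0.925, 0.38, 0.001, -0.0]
ft_force: [0.2, -0.9, -0.1]
grip_width: 0.0855
grasp_force: 0.0
```

```bash
python3 go.py 611.6 -10 50 82.4
```

```text
t 26.15 p [ 567.3 -116.9   68. ] th 44.62 q [-12.  27.   0.  63.   0. 124.] F [ 0.2 -0.9 -0.1] w 85.5 g 0.0
delta [ 0.3552 -0.1499  0.0605] yaw -0.8396
```

Call:
jog_arm:
  deltas:
    - {"delta_pos": [0.15, -0.06, 0], "yaw": -0.19, "fingers": 1}
    - {"delta_pos": [0.3, -0.13, 0], "yaw": -0.38, "fingers": 1}
    - {"delta_pos": [0.355, -0.15, 0], "yaw": -0.57, "fingers": 1}
    - {"delta_pos": [0.355, -0.15, 0], "yaw": -0.76, "fingers": 1}
    - {"delta_pos": [0.355, -0.15, 0.03], "yaw": -0.84, "fingers": 1}
    - {"delta_pos": [0.355, -0.15, 0.06], "yaw": -0.84, "fingers": 1}
    - {"delta_pos": [0.355, -0.15, 0.06], "yaw": -0.84, "fingers": 1}
    - {"delta_pos": [0.355, -0.15, 0.06], "yaw": -0.84, "fingers": 1}

```text
clock: 26.95
eef_pos: [0.6085, -0.015, 0.0501]
tool_rot: [0.755, 0.656, -0.001, -0.001]
ft_force: [0.7, 0.4, -0.2]
grip_width: 0.0854
grasp_force: 0.0
```

```bash
python3 go.py 611.6 -10 -17 82.4
```

```text
t 26.95 p [608.5 -15.   50.1] th 81.93 q [-1. 31.  4. 63.  0. 97.] F [ 0.7  0.4 -0.2] w 85.4 g 0.0
delta [0.0181 0.0084 0.2238] yaw -0.0104
```

Call:
jog_arm:
  deltas:
    - {"delta_pos": [0.01, 0.005, 0.12], "yaw": -0.01, "fingers": 1}
    - {"delta_pos": [0.01, 0.005, 0.2], "yaw": -0.01, "fingers": 1}
    - {"delta_pos": [0.01, 0.005, 0.224], "yaw": -0.01, "fingers": 1}
    - {"delta_pos": [0.01, 0.005, 0.224], "yaw": -0.01, "fingers": 1}
    - {"delta_pos": [0.01, 0.005, 0.224], "yaw": -0.01, "fingers": 1}

```text
clock: 27.45
eef_pos: [0.6123, -0.0126, -0.0153]
tool_rot: [0.752, 0.659, 0.001, 0.001]
ft_force: [0.6, -0.5, 0.2]
grip_width: 0.0856
grasp_force: 0.0
```

```bash
python3 go.py 611.6 -10 -17 82.4
```

```text
t 27.45 p [612.3 -12.6 -15.3] th 82.4 q [-1. 36.  0. 55.  0. 96.] F [ 0.6 -0.5  0.2] w 85.6 g 0.0
delta [ 0.0084 -0.0034  0.0056] yaw -0.0001
```

Call:
jog_arm:
  deltas:
    - {"delta_pos": [0, -0.002, 0], "yaw": 0, "fingers": 0.4}
    - {"delta_pos": [0, -0.002, 0], "yaw": 0, "fingers": 0.4}
    - {"delta_pos": [0, -0.002, 0], "yaw": 0, "fingers": 0.4}
    - {"delta_pos": [0, -0.002, 0], "yaw": 0, "fingers": 0.4}
    - {"delta_pos": [0, -0.002, 0], "yaw": 0, "fingers": 0.4}
    - {"delta_pos": [0, -0.002, -0.01], "yaw": 0, "fingers": 0.4}
    - {"delta_pos": [-0.01, -0.002, -0.015], "yaw": 0, "fingers": 0.4}
    - {"delta_pos": [-0.01, -0.002, -0.015], "yaw": 0, "fingers": 0.4}
    - {"delta_pos": [-0.01, -0.002, -0.015], "yaw": 0, "fingers": 0.4}

```text
clock: 28.35
eef_pos: [0.6098, -0.0155, -0.0125]
tool_rot: [0.752, 0.659, -0.0, -0.0]
ft_force: [0.1, -0.0, -1.7]
grip_width: 0.0434
grasp_force: 61.1
```

```bash
python3 go.py 611.6 -15.4 -15 82.4
```

```text
t 28.35 p [609.8 -15.5 -12.5] th 82.41 q [-1. 35.  0. 55.  0. 96.] F [ 0.1 -0.  -1.7] w 43.4 g 61.1
delta [0.001  0.006  0.0083] yaw 0.0003
```

Call:
jog_arm:
  deltas:
    - {"delta_pos": [0, 0.006, 0], "yaw": 0, "fingers": 0.4}
    - {"delta_pos": [0, 0.006, 0.005], "yaw": 0, "fingers": 0.4}
    - {"delta_pos": [0, 0.006, 0.009], "yaw": 0, "fingers": 0.4}
    - {"delta_pos": [0, 0.006, 0.013], "yaw": 0, "fingers": 0.4}
    - {"delta_pos": [0, 0.006, 0.016], "yaw": 0, "fingers": 0.4}
    - {"delta_pos": [0, 0.006, 0.016], "yaw": 0, "fingers": 0.4}
    - {"delta_pos": [0, 0.006, 0.016], "yaw": 0, "fingers": 0.4}

```text
clock: 29.05
eef_pos: [0.6121, -0.0155, -0.0151]
tool_rot: [0.752, 0.659, 0.0, 0.0]
ft_force: [-4.9, -0.3, 9.6]
grip_width: 0.0436
grasp_force: 62.2
```

```bash
python3 go.py 611.6 -15.4 -15 82.4
```

```text
t 29.05 p [612.1 -15.5 -15.1] th 82.43 q [-1. 36.  1. 55. -0. 96.] F [-4.9 -0.3  9.6] w 43.6 g 62.2
delta [ 0.0002 -0.0016 -0.0002] yaw 0.0006
```

Call:
jog_arm:
  deltas:
    - {"delta_pos": [0, 0, -0.002], "yaw": 0, "fingers": 0.7}
    - {"delta_pos": [0, 0, -0.002], "yaw": 0, "fingers": 1}
    - {"delta_pos": [0, 0, -0.002], "yaw": 0, "fingers": 1}
    - {"delta_pos": [0, 0, -0.002], "yaw": 0, "fingers": 1}
    - {"delta_pos": [0, 0, -0.12], "yaw": 0, "fingers": 1}
    - {"delta_pos": [0.1, -0.01, -0.2], "yaw": -0.1, "fingers": 1}
    - {"delta_pos": [0.25, -0.03, -0.2], "yaw": -0.17, "fingers": 1}
    - {"delta_pos": [0.4, -0.05, -0.2], "yaw": -0.17, "fingers": 1}
    - {"delta_pos": [0.55, -0.067, -0.2], "yaw": -0.17, "fingers": 1}
    - {"delta_pos": [0.6, -0.067, -0.2], "yaw": -0.17, "fingers": 1}
    - {"delta_pos": [0.6, -0.067, -0.2], "yaw": -0.17, "fingers": 1}
    - {"delta_pos": [0.6, -0.067, -0.2], "yaw": -0.17, "fingers": 1}

```text
clock: 30.25
eef_pos: [0.6155, 0.1648, 0.0426]
tool_rot: [0.707, 0.708, -0.001, 0.0]
ft_force: [-0.2, 0.1, -0.7]
grip_width: 0.0855
grasp_force: 0.0
```

```bash
python3 go.py 615.8 165.8 -20 90; python3 m.py 2>&1| egrep '^(top|side) green'
```

```text
t 30.25 p [615.5 164.8  42.6] th 90.08 q [ 15.  35.   9.  64.  -0. 105.] F [-0.2  0.1 -0.7] w 85.5 g 0.0
delta [0.0035 0.0011 0.2088] yaw 0.0017
top green sil [469.3  -6.4] rect [468.7  -5.   34.7  34.9  89. ] PCA 17.3
top green sil [ 451.3 -173.8] rect [ 451.4 -173.8   30.3   74.5   75.9] PCA -14.7
top green sil [613.3 -13. ] rect [612.3 -11.9  48.1  50.1  81.5] PCA -7.0
top green sil [623.7 147.2] rect [624.5 146.   54.8  20.1  20.4] PCA 20.8
top green sil [ 626.2 -326.5] rect [ 619.8 -328.8   51.5   61.    19.8] PCA -47.3
```

Call:
jog_arm:
  deltas:
    - {"delta_pos": [0.003, 0, 0.12], "yaw": 0, "fingers": 1}
    - {"delta_pos": [0.003, 0, 0.19], "yaw": 0, "fingers": 1}
    - {"delta_pos": [0.003, 0, 0.21], "yaw": 0, "fingers": 1}
    - {"delta_pos": [0.003, 0, 0.21], "yaw": 0, "fingers": 1}
    - {"delta_pos": [0.003, 0, 0.21], "yaw": 0, "fingers": 1}

```text
clock: 30.8
eef_pos: [0.6169, 0.1656, -0.0187]
tool_rot: [0.707, 0.707, 0.001, 0.0]
ft_force: [0.7, 0.0, -0.5]
grip_width: 0.0852
grasp_force: 0.0
```

```bash
python3 go.py 615.8 165.8 -20 90
```

```text
t 30.8 p [616.9 165.6 -18.7] th 89.99 q [ 15.  38.   5.  57.  -0. 105.] F [ 0.7  0.  -0.5] w 85.2 g 0.0
delta [ 0.0006 -0.0037  0.0042] yaw -0.0002
```

Call:
jog_arm:
  deltas:
    - {"delta_pos": [0, -0.004, 0], "yaw": 0, "fingers": 1}
    - {"delta_pos": [0, -0.004, 0], "yaw": 0, "fingers": 1}
    - {"delta_pos": [0, -0.004, 0], "yaw": 0, "fingers": 0.55}
    - {"delta_pos": [0, -0.004, 0], "yaw": 0, "fingers": 0.55}
    - {"delta_pos": [0, -0.004, 0], "yaw": 0, "fingers": 0.55}
    - {"delta_pos": [0, -0.004, 0], "yaw": 0, "fingers": 0.55}

```text
clock: 31.4
eef_pos: [0.6155, 0.1668, -0.0185]
tool_rot: [0.707, 0.708, 0.001, 0.001]
ft_force: [-1.0, 0.1, 5.8]
grip_width: 0.0564
grasp_force: 63.4
```

```bash
python3 go.py 615.8 165.8 -20 90
```

```text
t 31.4 p [615.5 166.8 -18.5] th 90.09 q [ 15.  38.   5.  57.  -0. 105.] F [-1.   0.1  5.8] w 56.4 g 63.4
delta [-0.0032  0.001   0.0051] yaw 0.002
```

Centred at x 615.5. I release, lift and retreat clear for a final check.

Call:
jog_arm:
  deltas:
    - {"delta_pos": [0, 0, 0], "yaw": 0, "fingers": 0.8}
    - {"delta_pos": [0, 0, 0], "yaw": 0, "fingers": 1}
    - {"delta_pos": [0, 0, 0], "yaw": 0, "fingers": 1}
    - {"delta_pos": [0, 0, 0], "yaw": 0, "fingers": 1}
    - {"delta_pos": [0, 0, -0.12], "yaw": 0, "fingers": 1}
    - {"delta_pos": [0, 0, -0.27], "yaw": 0, "fingers": 1}
    - {"delta_pos": [0.1, -0.13, -0.4], "yaw": 0, "fingers": 1}
    - {"delta_pos": [0.2, -0.26, -0.4], "yaw": 0, "fingers": 1}
    - {"delta_pos": [0.3, -0.39, -0.4], "yaw": 0, "fingers": 1}
    - {"delta_pos": [0.4, -0.52, -0.4], "yaw": 0, "fingers": 1}
    - {"delta_pos": [0.5, -0.65, -0.4], "yaw": 0, "fingers": 1}
    - {"delta_pos": [0.6, -0.8, -0.4], "yaw": 0, "fingers": 1}

```text
clock: 32.6
eef_pos: [0.3823, 0.3408, 0.1003]
tool_rot: [0.707, 0.707, 0.0, -0.0]
ft_force: [0.0, 0.3, 0.8]
grip_width: 0.0856
grasp_force: 0.0
```

```bash
python3 go.py; python3 m.py 2>&1| egrep '^(top|side) green'; python3 - <<'E'
from h import *
t=snap('top');s=snap('side')
r=lambda i,a,b:cv2.resize(cv2.cvtColor(i[a:a+55,b:b+55],cv2.COLOR_RGB2BGR),(200,200),interpolation=cv2.INTER_CUBIC)
T=[r(t['image'],a,b) for a,b in((135,172),(137,237),(187,235),(193,299))]
S=[r(s['image'],a,b) for a,b in((210,167),(172,211),(192,258),(160,292))]
cv2.imwrite('pics/all11.png',np.vstack([np.hstack(T),np.hstack(S)]))
E
```

```text
t 32.6 p [382.3 340.8 100.3] th 90.06 q [ 42.  19.  -8.  63.   0. 132.] F [0.  0.3 0.8] w 85.6 g 0.0
top green sil [469.4  -6.7] rect [468.7  -6.4  32.   34.9  89. ] PCA 18.1
top green sil [ 451.  -173.7] rect [ 451.7 -173.8   30.4   74.1   75.4] PCA -15.3
top green sil [613.5 -13.1] rect [612.5 -12.1  48.2  50.   80.9] PCA 37.4
top green sil [616.2 163.7] rect [617.5 163.4  61.9  56.2  44.2] PCA 51.7
top green sil [ 626.2 -326.3] rect [ 619.8 -328.8   51.5   61.    19.8] PCA -59.8
side green sil [633.2 174.4] rect [634.2 174.8  11.4  57.3  39.5] PCA -49.4
side green sil [468.3  -8. ] rect [467.9  -8.8  29.1  52.8  27.6] PCA -61.8
side green sil [ 448.3 -174.4] rect [ 449.5 -175.4   47.7   83.5   73.9] PCA -27.1
side green sil [ 621.2 -326.1] rect [ 619.  -329.9   45.4   64.7   27.3] PCA -65.0
```

View pics/all11.png

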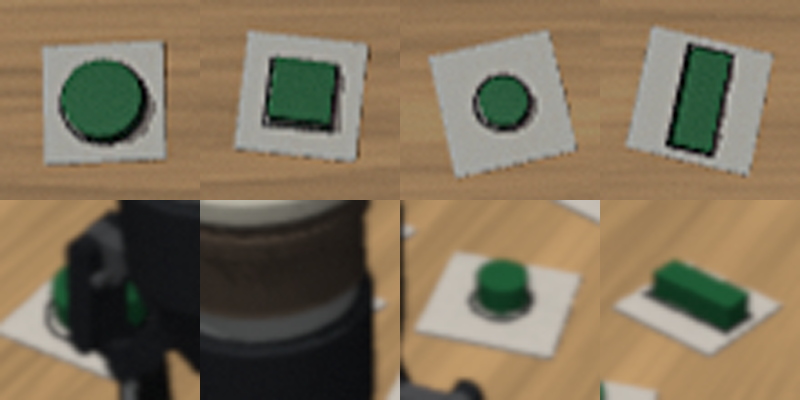

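All four pieces now sit centred in their outlines to within about 1.5 mm in the top crops. The arm is clear of everything.

```bash
python3 -c "
from workcell import bot
print(bot.job_done())"
```

```text
the job is handed in; nothing more can be done
None
```

The job is handed in: all four glass pieces lie flat on their own cards, within about 1.5 mm of centre by the top camera. The square and bar match their outlines, the large disc and square were nudged once after placing, and the offcut and foil roll were never touched.

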